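# Move the roller shafts from the bench cradle into the feeder frame in order

## Robot

A 6-joint arm with a two-finger parallel gripper is mounted at the origin on the work surface. World frame = base frame: x ahead of the robot, y to its left, z up, the work surface at z = 0. Lengths are in m, angles in rad, forces in N, time in s.
With the tool pointing down it reaches from about 0.425 to 0.95 m from the base axis. Payload 3.5 kg.
Tool frame: the origin (TCP) lies between the finger pads; the fingertips stand 8 mm ahead of it and the grasp point (between the pads) lies 11 mm behind it; z points along the fingers, y is the direction in which the jaws open and shut (so a half turn about z gives the same grasp; the last joint's range is limited). The gripper opens to 85 mm and grips with 20 to 120 N. Pads are 22 mm wide; open, the fingers measure 114 mm over their backs; the gripper's body (76 mm by 85 mm) begins 54 mm behind the grasp point. The pads swing forward as they close: fully open they stand 13 mm farther back than shut.
Start: joints at [1.163, 0.286, 1.577, -0, 1.279, -0.15], TCP at [0.172, 0.653, 0.239] pointing down, gripper open.
Joint ranges: [-2.77, 2.77], [-0.9, 2.22], [0.21, 2.48], [-1.53, 4.67], [0.24, 2.81], [-2.84, 2.84]. Speed limits (rad/s): [2.79, 2.79, 3.14, 3.14, 3.14, 3.14].

## Interface

Orientations are given as a 3x3 rotation matrix whose columns are the frame's x, y, z axes.
In Python, from bench import r, snapshot, close_job, spot_in, silhouettes, landmark_of gives the robot as it stands. The module is installed in compiled form; this text tells all that it offers.
- The arm moves only by the tool drive_tool, never from a script. Its argument "targets" is text: rows parted by semicolons, each of 7 numbers parted by spaces: the shift along the tool's x, y, z scaled (see below), then the turn, a rotation vector about the tool's x, y, z scaled (see below), then the closure, from 0 (fully open) to 1 (shut). A call has 1 to 12 rows; each row shifts and turns the pose as measured when the row begins, along the tool's axes as they then stand; what a row does not reach is not made up. The controller multiplies each number of a shift by 50 mm and each number of a turn by 60 degrees. A row lasts 1/10 s, in which the tool goes at most 50 mm and 8.59 degrees, less where a joint would pass 70% of its speed; a pose out of reach is approached as far as the arm can. A call with a number of a shift or a turn outside -1 to 1 is refused whole. A call with a gripper value outside its range is refused whole. The fingers move at their own pace and stop on an object; "newtons" is the grip in N (left out, the last holds). Time passes only in rows, so rows that do not move let the fingers close. It gives the time, the measured TCP pose, the force and the opening at its end, in the units of the state.
- r.get_state(): the state, without advancing time (a new reading comes with each control period).
- snapshot(name): name is "scene" or "top" or "wrist"; returns a dict with "pixels" (400x640x3 uint8, red, green, blue), "vertical_fov" (degrees; the focal length in pixels is half the picture's height over the tangent of half this angle, whatever the lens; pixels are square), "cx", "cy" (the principal point, pixels), "k1" (the pictures are not rectified: a ray, as slopes to the right and down, at radius r is drawn at 1 + k1 r^2 times it, then the intrinsics apply), "camera_from_world" (4x4, takes a point from world to camera coordinates). Camera axes: x right, y down, z forward; pixel columns grow to the right and rows downward; lengths in m; the calibration is good to about 2 mm. A picture is of the moment at which its call begins. There is no depth.
- close_job(): hands the job in, once; it reports no verdict.
Trained networks look in a picture, given as the dict that the camera call returned (one of the last four; its "shot" number tells which), for a name from the list of things; names that differ only in an ending like _2 or _b are one class to them, and where a whole thing is asked for, a point or a joint stands for the part that bears it (a point fixed in the world has none). Each returns a list of dicts, best first, with "confidence" (0 to 1); they miss things now and then, are a little off and sometimes report something else, mostly with a low value. They report only what shows in the picture. A call takes as long as a camera call. They do not tell look-alikes from the thing itself.
- spot_in(thing, picture): "extent" ([left, top, width, height] in pixels, round what is visible of it).
- silhouettes(thing, picture): "region" (400x640 bool, what is visible of it) and "extent" ([left, top, width, height] in pixels, round what is visible of it).
- landmark_of(thing, picture): "point" ([column, row] in pixels: a listed point, or the origin of a listed thing).
The state is a dict: "time": time; "joint_pos": joint angles; "qd": joint speeds; "effort": joint torques, N m; "eef_pos": TCP position; "tool_rot": TCP orientation; "ft_force": force on the tool from outside, world axes, zero at the start; "torque": the same for the moment, N m; "grip_width": finger opening in m.
Only numpy, scipy, OpenCV 4.12 (cv2) and the standard library are available. Lean on these libraries where they do the work, as an engineer would, in place of code of your own. Each camera call takes 0.05 s, during which the arm holds its last target.

## Task

The four roller shafts lie in the bench cradle in the order in which they belong in the plywood feeder frame, counted from the cradle's upright stop plate. Move them over into the frame's black saddles in that same order: the one that lay next to the stop plate goes into the saddles next to the motor, and so on to the last one farthest from the motor. Lay each shaft fully down in both its saddles, centred across the frame, and leave all four at rest.

Things in the scene. Friction and masses are not known exactly. Their poses are not given: they have to be found in the camera images.
- paddle_center (a point): Paddle shaft: two black star wheels of four paddles, 56 mm over the tips, 34 mm either side of the middle; between them a grey tube 16 mm thick, 48 mm long, to grip. Steel shaft 8 mm thick, 180 mm long, a dark 16 mm collar 78 to 86 mm from the middle at each end. Point: middle of the shaft, on its axis; x along the shaft. 0.16 kg.
- slim_center (a point): Slim roller shaft: one long dark rubber roller, 26 mm in diameter, 84 mm long, in the middle, to grip. Steel shaft 8 mm thick, 180 mm long, a dark 16 mm collar 78 to 86 mm from the middle at each end. Point: middle of the shaft, on its axis; x along the shaft. 0.2 kg.
- broad_center (a point): Broad wheel shaft: a single dark rubber wheel with light sides, 44 mm in diameter, 32 mm wide, in the middle, to grip; the rest bare shaft. Steel shaft 8 mm thick, 180 mm long, a dark 16 mm collar 78 to 86 mm from the middle at each end. Point: middle of the shaft, on its axis; x along the shaft. 0.2 kg.
- twin_center (a point): Twin flywheel shaft: two round dark rubber wheels, light sides, 56 mm in diameter, 20 mm wide, 34 mm either side of the middle; between them a grey tube 16 mm thick, 48 mm long, to grip. Steel shaft 8 mm thick, 180 mm long, a dark 16 mm collar 78 to 86 mm from the middle at each end. Point: middle of the shaft, on its axis; x along the shaft. 0.28 kg.
- vee_paddle: Two grey V-blocks of the bench cradle where the paddle shaft lies at the start. Fixed; the cradle's four such pairs look alike, in a row 72 mm apart on two rails, a 50 mm tall plywood stop plate across one end. Origin: between the blocks, 20 mm above the table; y along the row towards the stop plate, x along the shaft, blocks at x = -60 and 60 mm. The shaft's axis is 32 mm above the origin.
- vee_slim: Two grey V-blocks of the bench cradle where the slim roller shaft lies at the start. Fixed; the cradle's four such pairs look alike, in a row 72 mm apart on two rails, a 50 mm tall plywood stop plate across one end. Origin: between the blocks, 20 mm above the table; y along the row towards the stop plate, x along the shaft, blocks at x = -60 and 60 mm. The shaft's axis is 32 mm above the origin.
- vee_broad: Two grey V-blocks of the bench cradle where the broad wheel shaft lies at the start. Fixed; the cradle's four such pairs look alike, in a row 72 mm apart on two rails, a 50 mm tall plywood stop plate across one end. Origin: between the blocks, 20 mm above the table; y along the row towards the stop plate, x along the shaft, blocks at x = -60 and 60 mm. The shaft's axis is 32 mm above the origin.
- vee_twin: Two grey V-blocks of the bench cradle where the twin flywheel shaft lies at the start. Fixed; the cradle's four such pairs look alike, in a row 72 mm apart on two rails, a 50 mm tall plywood stop plate across one end. Origin: between the blocks, 20 mm above the table; y along the row towards the stop plate, x along the shaft, blocks at x = -60 and 60 mm. The shaft's axis is 32 mm above the origin.
- frame: Feeder frame: fixed plywood trough 364 mm long, side plates 66 mm tall, 108 mm apart. On them four like pairs of black V saddles at y = -108, -36, 36, 108 mm, x = -60 and 60 mm, 12 mm thick, 90 degree V open upwards, mouth 28 mm, rim 90 mm up. Origin: middle of the underside, on the table; y along the row, x across. A seated shaft lies along x, axis 82 mm up, collars outside the saddles.
- motor: Drive motor: black cylinder with steel gearbox, 38 mm in diameter, 96 mm long, lying low across one end of the feeder frame (either end), 158 mm from its middle, top 52 mm above the table; the other end has only a thin entry bar. Fixed. Origin: on the frame's floor under the motor.
Things that resemble listed ones, but are neither listed nor needed, are in the scene too. Leave any red look-alike of the part that bears paddle_center alone.

How it is judged:
By the outcome, as a careful person would: the job done as asked, in the order asked, and still so for the second after the job is handed in, with the robot touching nothing.
It also fails if it takes over 120 s, if anything falls off the work surface, if the arm or the gripper's body presses on something with over 40 N, if the wrist force passes 120 N, or if a joint passes its speed limit or range.

## Working session

There is one attempt and no reset: what is moved stays moved. The work goes in short steps, Python scripts to look and compute and a tool call to move; the robot and the scene stay as the last step left them, time stands still between calls to the robot, and variables do not carry over. Pictures are saved under pics/ and viewed, and the job is handed in when it is done.

Besides the shell and the picture viewer there is one more tool, called after "Emit:" by a JSON object that holds its "name" and its "arguments". drive_tool: Moves the arm, as the interface text tells. Its arguments: {"type":"object","properties":{"targets":{"type":"string"},"newtons":{"type":"number"}},"required":["targets"]}

```bash
mkdir -p pics; cat > h.py <<'E'
import numpy as np, cv2
from bench import r, snapshot, close_job, spot_in, silhouettes, landmark_of
def intr(p):
    H=p["pixels"].shape[0]; f=H/2/np.tan(np.radians(p["vertical_fov"])/2)
    return f,p["cx"],p["cy"],p["k1"]
def ray(p,uv):
    f,cx,cy,k=intr(p); d=np.array([(uv[0]-cx)/f,(uv[1]-cy)/f]); s=d.copy()
    for _ in range(30): s=d/(1+k*(s@s))
    T=np.array(p["camera_from_world"]); R=T[:3,:3]; t=T[:3,3]
    v=R.T@np.array([s[0],s[1],1]); return -R.T@t, v/np.linalg.norm(v)
def atz(p,uv,z):
    o,v=ray(p,uv); return o+v*(z-o[2])/v[2]
def tri(obs):
    A=np.zeros((3,3));b=np.zeros(3);L=[]
    for p,uv in obs:
        o,v=ray(p,uv);P=np.eye(3)-np.outer(v,v);A+=P;b+=P@o;L.append((o,P))
    x=np.linalg.solve(A,b); return x,[np.linalg.norm(P@(x-o)) for o,P in L]
def proj(p,X):
    f,cx,cy,k=intr(p);T=np.array(p["camera_from_world"]);c=T[:3,:3]@np.array(X)+T[:3,3]
    s=c[:2]/c[2]; s=s*(1+k*(s@s)); return np.array([cx+f*s[0],cy+f*s[1]])
def save(p,n): cv2.imwrite(f"pics/{n}.png",p["pixels"][:,:,::-1])
E
python3 - <<'E'
from h import *
np.set_printoptions(precision=3,suppress=True)
for n in ["scene","top","wrist"]:
    p=snapshot(n); save(p,n+"0")
    print(n,intr(p),'pos',ray(p,(320,200)))
    for t in ["paddle_center","slim_center","broad_center","twin_center","vee_paddle","frame","motor"]:
        for d in landmark_of(t,p)[:3]: print(t,np.round(d["point"],1),round(d["confidence"],2))
print(r.get_state())
E
```

```text
scene (np.float64(498.8479313602442), 314.97356259082517, 197.74819409859379, -0.11580491735633437) pos (array([ 0.922, -0.606,  0.954]), array([-0.326,  0.57 , -0.754]))
paddle_center [366.8 142.1] 0.75
paddle_center [406.8 117.1] 0.67
slim_center [335.5 176.1] 0.91
broad_center [354.  159.4] 0.9
broad_center [245.8 291.9] 0.18
twin_center [313.8 194.9] 0.66
frame [334.2 174.8] 0.53
frame [314.9 200.5] 0.38
motor [195.3 343.3] 0.79
top (np.float64(507.5881786953868), 322.1516985893692, 198.0027322203911, -0.037689666847772293) pos (array([0.233, 0.054, 1.647]), array([ 0.171, -0.008, -0.985]))
paddle_center [184.6 184.2] 0.66
paddle_center [241.2 189.9] 0.56
slim_center [280.4 198.2] 0.7
broad_center [259.1 191.5] 0.8
twin_center [304.4 198.7] 0.77
vee_paddle [393.  204.3] 0.51
frame [395.1 204.2] 0.68
motor [439.1 210.1] 0.54
motor [306.1 202.2] 0.36
wrist (np.float64(296.2478197692242), 315.8171962097409, 194.8428749449212, -0.05523334418177125) pos (array([0.091, 0.673, 0.375]), array([ 0.334, -0.073, -0.94 ]))
{'time': 1.2, 'joint_pos': array([ 1.163,  0.286,  1.577,  0.   ,  1.279, -0.15 ]), 'qd': array([-0.002,  0.   ,  0.001,  0.001, -0.   ,  0.002]), 'effort': array([  0.001, -40.597, -29.293,  -0.   ,   0.001,  -0.   ]), 'eef_pos': array([0.172, 0.653, 0.239]), 'tool_rot': array([[-0.967,  0.255, -0.   ],
       [ 0.255,  0.967, -0.   ],
       [ 0.   , -0.   , -1.   ]]), 'ft_force': array([-0.484, -0.192, -0.124]), 'torque': array([-0.013,  0.018,  0.046]), 'grip_width': 0.08570589859247782}
```

View pics/scene0.png

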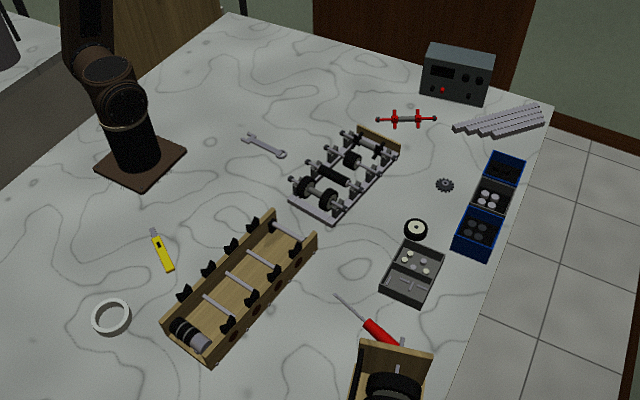

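View pics/top0.png

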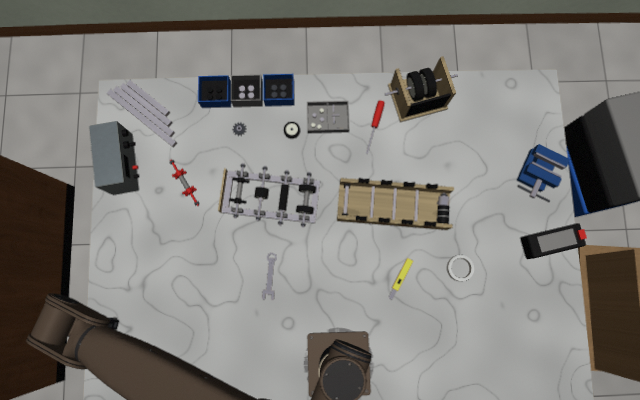

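View pics/wrist0.png

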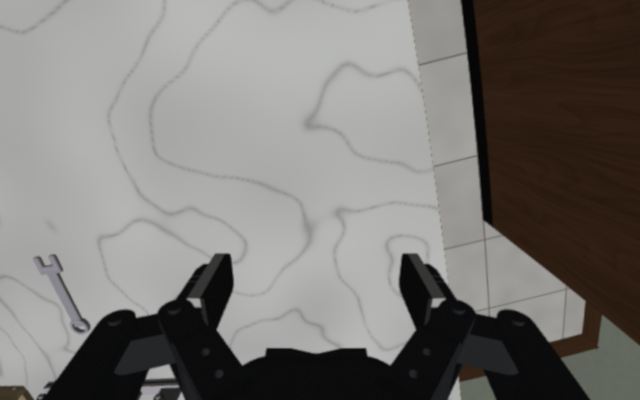

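The order from the stop plate (top view, left, col ~222) is paddle (col 240), broad (260), slim (282), twin (305). The motor is at the right end of the frame (col ~443). The red look-alike is at (184,184). Next I triangulate.

```bash
python3 - <<'E'
from h import *
np.set_printoptions(precision=4,suppress=True)
s=snapshot("scene");t=snapshot("top")
cv2.imwrite("pics/s_z.png",cv2.resize(s["pixels"][90:380,140:440,::-1],None,fx=2.6,fy=2.05,interpolation=3))
cv2.imwrite("pics/t_z.png",cv2.resize(t["pixels"][150:240,210:460,::-1],None,fx=3.2,fy=3.2,interpolation=3))
def L(n,p,i=0): return [np.array(d["point"]) for d in landmark_of(n,p)]
for n in ["paddle_center","broad_center","slim_center","twin_center","motor","frame"]:
    for a in L(n,s)[:3]:
        for b in L(n,t)[:3]:
            x,e=tri([(s,a),(t,b)])
            if max(e)<0.02: print(n,a,b,x,np.array(e))
E
```

```text
paddle_center [367.4 146.5] [236.6 192. ] [0.546  0.31   0.0401] [0.0008 0.0008]
paddle_center [408.3 114.9] [183.  183.4] [0.5856 0.4888 0.0336] [0.0067 0.0067]
broad_center [351.5 160.7] [261.9 194.8] [0.5352 0.2292 0.0504] [0.0037 0.0037]
twin_center [318.3 194.6] [303.3 198.1] [0.518  0.0942 0.045 ] [0.0011 0.0011]
motor [193.  344.2] [438.9 210.6] [ 0.4719 -0.3523 -0.003 ] [0.0029 0.0029]
```

```bash
ls pics
```

```text
s_z.png
scene0.png
t_z.png
top0.png
wrist0.png
```

View pics/t_z.png

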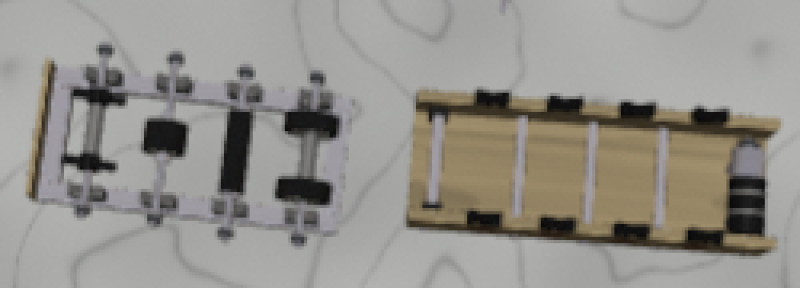

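View pics/s_z.png

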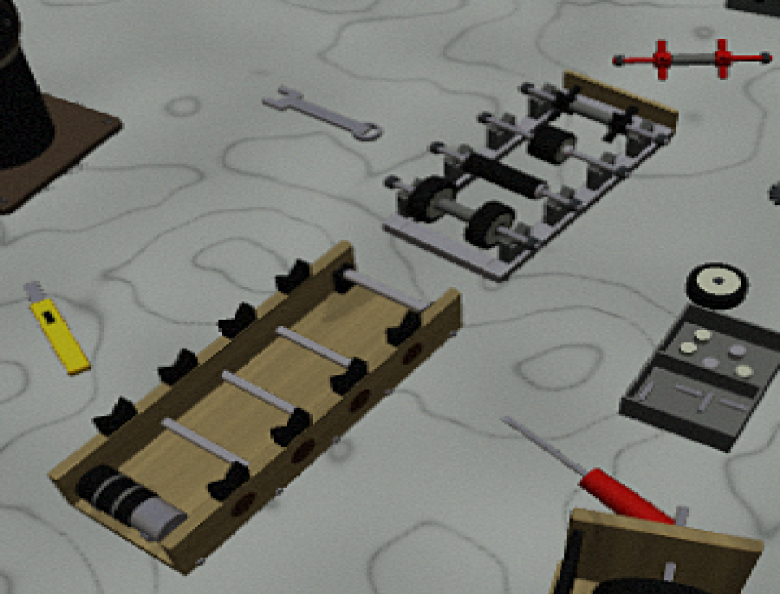

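Emit:
{"name": "drive_tool", "arguments": {"targets": "-0.7 -0.6 -0.07 0 0 0 0;-0.7 -0.6 -0.07 0 0 0 0;-0.7 -0.6 -0.07 0 0 0 0;-0.7 -0.6 -0.07 0 0 0 0;-0.7 -0.6 -0.07 0 0 0 0;-0.7 -0.6 -0.07 0 0 0 0;-0.7 -0.6 -0.07 0 0 0 0;-0.7 -0.6 -0.07 0 0 0 0;-0.7 -0.6 -0.07 0 0 0 0;-0.7 -0.6 -0.07 0 0 0 0;-0.7 -0.6 -0.07 0 0 0 0;0 0 0 0 0 -0.12 0"}}

```text
time: 3.2
eef_pos: [0.4708, 0.2212, 0.2805]
tool_rot: [[-0.992, 0.123, 0.008], [0.123, 0.992, 0.002], [-0.007, 0.003, -1.0]]
ft_force: [-0.2, 1.2, 1.0]
grip_width: 0.0854
```

```bash
python3 - <<'E'
from h import *
np.set_printoptions(precision=4,suppress=True)
w=snapshot("wrist"); save(w,"w1"); np.save("w1.npy",w,allow_pickle=True)
for n in ["paddle_center","broad_center","slim_center","twin_center"]:
    for d in landmark_of(n,w)[:2]: print(n,np.array(d["point"]),round(d["confidence"],2),atz(w,d["point"],.052))
print(r.get_state()["eef_pos"],r.get_state()["tool_rot"])
E
```

```text
paddle_center [500.1 215.7] 0.9 [0.5755 0.4618 0.052 ]
paddle_center [383.8 213.8] 0.83 [0.552  0.3021 0.052 ]
broad_center [327.2 212.5] 0.62 [0.5406 0.2272 0.052 ]
slim_center [271.2 205.5] 0.66 [0.5215 0.1551 0.052 ]
twin_center [219.3 209.8] 0.75 [0.5189 0.0852 0.052 ]
[0.4674 0.2258 0.2794] [[-0.9926  0.1212  0.0046]
 [ 0.1212  0.9926  0.0032]
 [-0.0041  0.0037 -1.    ]]
```

View pics/w1.png

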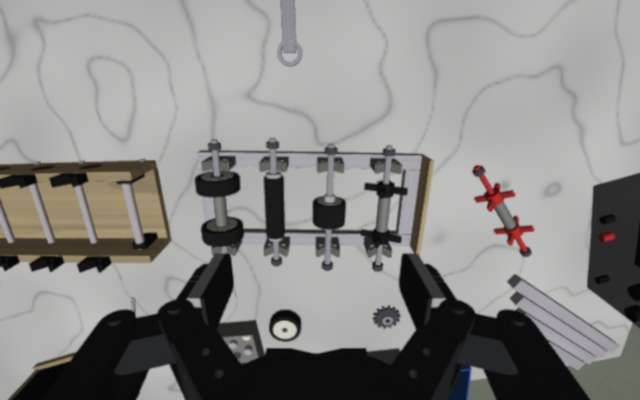

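Emit:
{"name": "drive_tool", "arguments": {"targets": "0 -0.9 0 0 0 0 0.35;0 -0.9 0 0 0 0 0.35;0 0 0 0 0 0 0.35"}}

```text
time: 3.75
eef_pos: [0.4546, 0.1384, 0.2785]
tool_rot: [[-0.993, 0.115, 0.004], [0.115, 0.993, 0.003], [-0.004, 0.004, -1.0]]
ft_force: [-0.2, 0.2, -0.2]
grip_width: 0.0556
```

```bash
python3 - <<'E'
from h import *
w=snapshot("wrist"); save(w,"w2"); np.save("w2.npy",w,allow_pickle=True)
w1=np.load("w1.npy",allow_pickle=True).item()
cv2.imwrite("pics/w1z.png",cv2.resize(w1["pixels"][130:280,190:440,::-1],None,fx=3.2,fy=3.2,interpolation=3))
cv2.imwrite("pics/w2z.png",cv2.resize(w["pixels"][130:280,250:500,::-1],None,fx=3.2,fy=3.2,interpolation=3))
print(r.get_state()["eef_pos"])
for n in ["paddle_center","broad_center","slim_center","twin_center"]:
    for d in landmark_of(n,w)[:2]: print(n,np.array(d["point"]),round(d["confidence"],2),atz(w,d["point"],.052))
E
```

```text
[0.45473431 0.14000921 0.27859253]
paddle_center [445.5 218.2] 0.84 [0.5498621  0.30282759 0.052     ]
paddle_center [554.2 215.8] 0.77 [0.56552243 0.45765578 0.052     ]
broad_center [392.4 214.1] 0.83 [0.53515802 0.231147   0.052     ]
slim_center [338.8 213.6] 0.6 [0.52597094 0.16032039 0.052     ]
twin_center [287.4 215. ] 0.67 [0.51998522 0.09250616 0.052     ]
```

View pics/w1z.png

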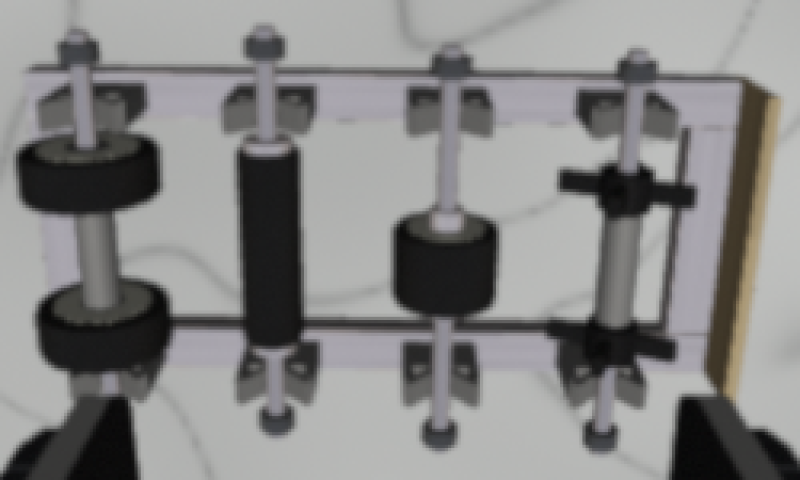

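View pics/w2z.png

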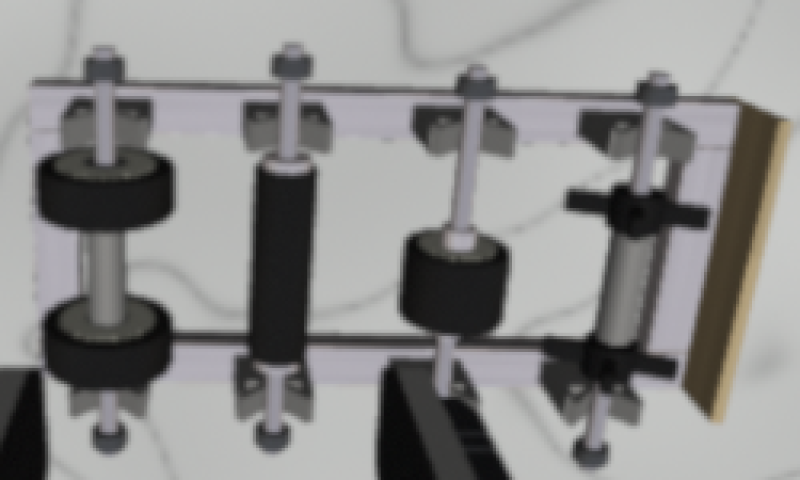

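View pics/w2.png

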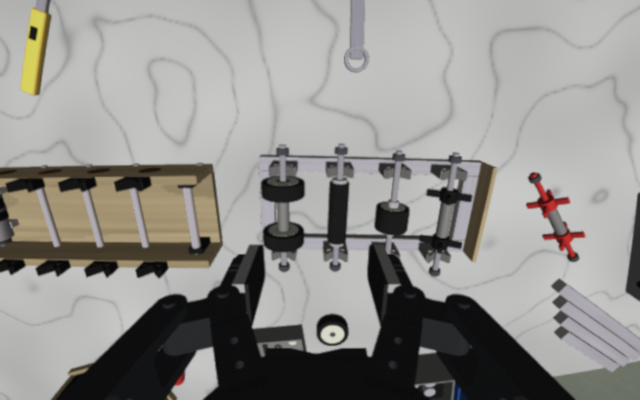

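```bash
python3 - <<'E'
from h import *
np.set_printoptions(precision=4,suppress=True)
w1=np.load("w1.npy",allow_pickle=True).item();w2=np.load("w2.npy",allow_pickle=True).item()
g=lambda p,o:np.array(p)/3.2-0.34+np.array(o)
A={"twinN":(79,50),"slimN":(265,46),"broadN":(452,64),"paddleN":(638,68),"slimF":(277,419),"broadF":(439,433),"paddleF":(601,436)}
B={"twinN":(104,68),"slimN":(292,66),"broadN":(476,85),"paddleN":(657,92),"twinF":(109,436),"slimF":(273,437),"paddleF":(591,453)}
for k in sorted(set(A)|set(B)):
    o=[]
    if k in A:o.append((w1,g(A[k],(190,130))))
    if k in B:o.append((w2,g(B[k],(250,130))))
    if len(o)==2: print(k,'tri',*tri(o))
    print('   z.052',[atz(p,u,.052) for p,u in o])
c={}
for n in ["twin","slim","broad","paddle"]:
    f=lambda s:np.mean([atz(w,g(D[n+s],o),.052) for w,D,o in((w1,A,(190,130)),(w2,B,(250,130))) if n+s in D],0)
    a,b=f("N"),f("F"); print(n,"mid",(a+b)/2,"len",np.linalg.norm(b-a),"ang",np.degrees(np.arctan2(*(b-a)[1::-1])))
E
```

```text
z.052 [array([0.6211, 0.2178, 0.052 ])]
broadN tri [0.4577 0.2411 0.0521] [np.float64(0.00010563382490468725), np.float64(0.00010563382490461916)]
   z.052 [array([0.4576, 0.2411, 0.052 ]), array([0.4578, 0.2411, 0.052 ])]
paddleF tri [0.6319 0.2894 0.0524] [np.float64(0.00012311662348092264), np.float64(0.00012311662348102196)]
   z.052 [array([0.632 , 0.2895, 0.052 ]), array([0.6323, 0.2896, 0.052 ])]
paddleN tri [0.4682 0.3126 0.0521] [np.float64(0.00032180647580629974), np.float64(0.00032180647580608046)]
   z.052 [array([0.4679, 0.3127, 0.052 ]), array([0.4686, 0.3126, 0.052 ])]
slimF tri [0.6043 0.1478 0.0538] [np.float64(0.0003498646224866367), np.float64(0.0003498646224866043)]
   z.052 [array([0.605 , 0.1475, 0.052 ]), array([0.6059, 0.1477, 0.052 ])]
slimN tri [0.4419 0.1706 0.0522] [np.float64(0.0002878694941939294), np.float64(0.0002878694941938895)]
   z.052 [array([0.4417, 0.1706, 0.052 ]), array([0.4422, 0.1705, 0.052 ])]
   z.052 [array([0.5968, 0.0757, 0.052 ])]
twinN tri [0.4343 0.0987 0.0517] [np.float64(0.00034802355593164906), np.float64(0.00034802355593166603)]
   z.052 [array([0.4339, 0.0989, 0.052 ]), array([0.4346, 0.0986, 0.052 ])]
twin mid [0.5155 0.0872 0.052 ] len 0.1642276740847359 ang -8.07098569404612
slim mid [0.5237 0.1591 0.052 ] len 0.1650891199943331 ang -8.0060512445969
broad mid [0.5394 0.2295 0.052 ] len 0.16502708461940038 ang -8.12678203600691
paddle mid [0.5502 0.3011 0.052 ] len 0.1655153319731848 ang -8.040653844415004
```

Emit:
{"name": "drive_tool", "arguments": {"targets": "0 -0.9 0 0 0 0 0.35;0 -0.9 0 0 0 0 0.35;0 -0.9 0 0 0 0 0.35;0 -0.9 0 0 0 0 0.35;0 -0.9 0 0 0 0 0.35;0 0 0 0 0 0 0.35"}}

```text
time: 4.6
eef_pos: [0.4333, -0.0814, 0.2779]
tool_rot: [[-0.996, 0.092, 0.007], [0.092, 0.996, 0.005], [-0.006, 0.006, -1.0]]
ft_force: [-0.1, 0.7, 0.2]
grip_width: 0.0556
```

```bash
python3 - <<'E'
from h import *
w=snapshot("wrist"); save(w,"w3"); np.save("w3.npy",w,allow_pickle=True)
print(r.get_state()["eef_pos"])
E
```

```text
[ 0.43347199 -0.07941433  0.27785703]
```

Emit:
{"name": "drive_tool", "arguments": {"targets": "0 -0.9 0 0 0 0 0.35;0 -0.9 0 0 0 0 0.35;0 0 0 0 0 0 0.35"}}

```text
time: 4.95
eef_pos: [0.4279, -0.1658, 0.2773]
tool_rot: [[-0.997, 0.08, 0.008], [0.08, 0.997, 0.009], [-0.007, 0.01, -1.0]]
ft_force: [0.8, 0.3, -0.4]
grip_width: 0.0554
```

```bash
python3 - <<'E'
from h import *
w=snapshot("wrist"); save(w,"w4"); np.save("w4.npy",w,allow_pickle=True)
print(r.get_state()["eef_pos"])
E
```

```text
[ 0.42803083 -0.16389077  0.27720522]
```

View pics/w3.png

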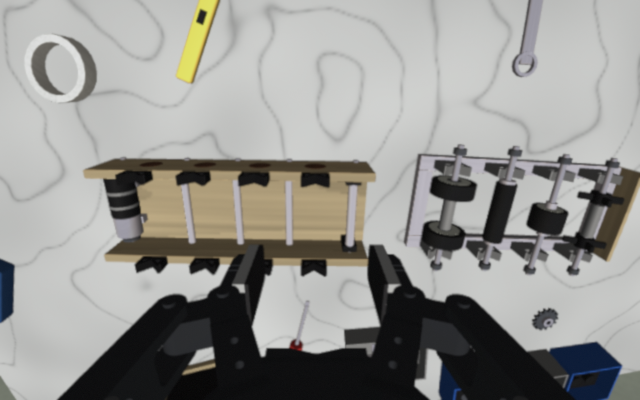

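View pics/w4.png

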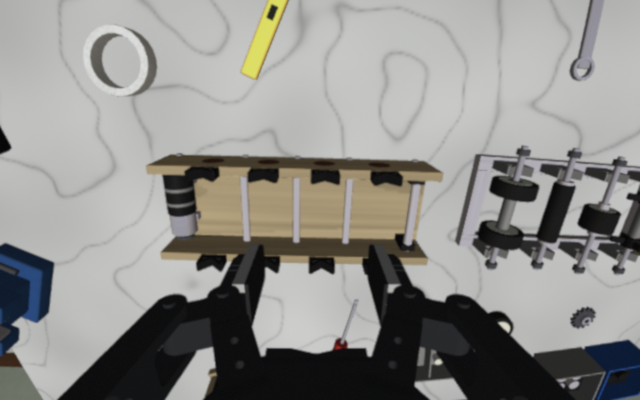

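```bash
python3 - <<'E'
from h import *
for k,x0 in (("w3",80),("w4",140)):
    w=np.load(k+".npy",allow_pickle=True).item()
    cv2.imwrite(f"pics/{k}z.png",cv2.resize(w["pixels"][145:285,x0:x0+200,::-1],None,fx=4,fy=4,interpolation=3))
    cv2.imwrite(f"pics/{k}y.png",cv2.resize(w["pixels"][145:285,x0+110:x0+310,::-1],None,fx=4,fy=4,interpolation=3))
E
```

```text
(no output)
```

View pics/w3z.png

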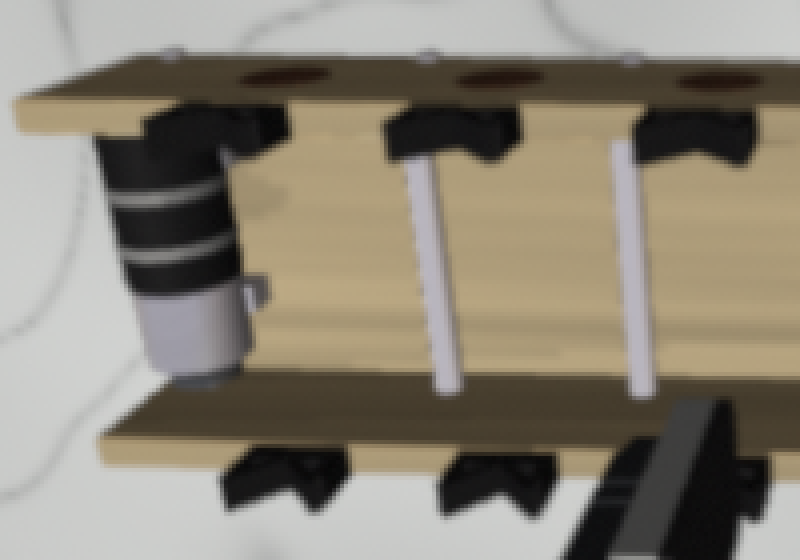

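View pics/w3y.png

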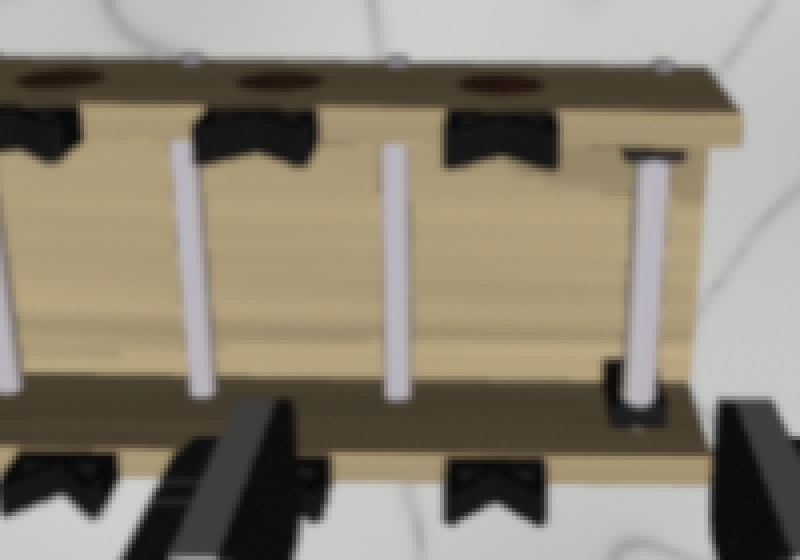

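View pics/w4z.png

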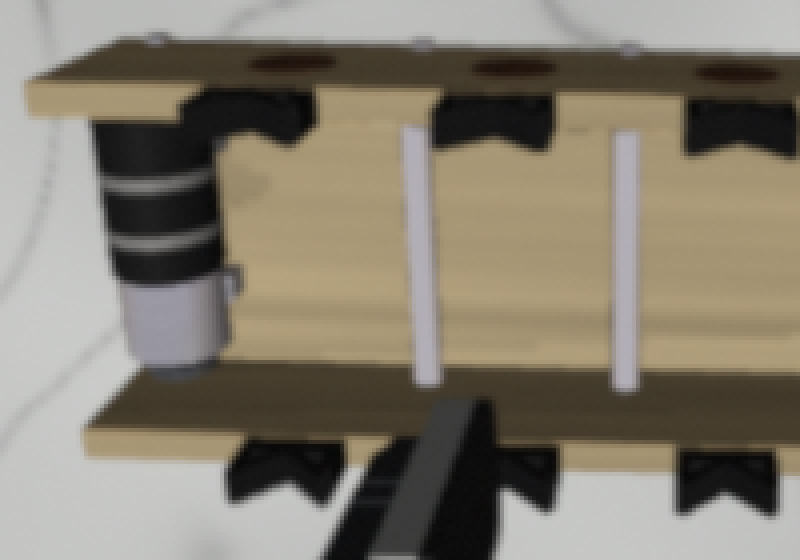

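View pics/w4y.png

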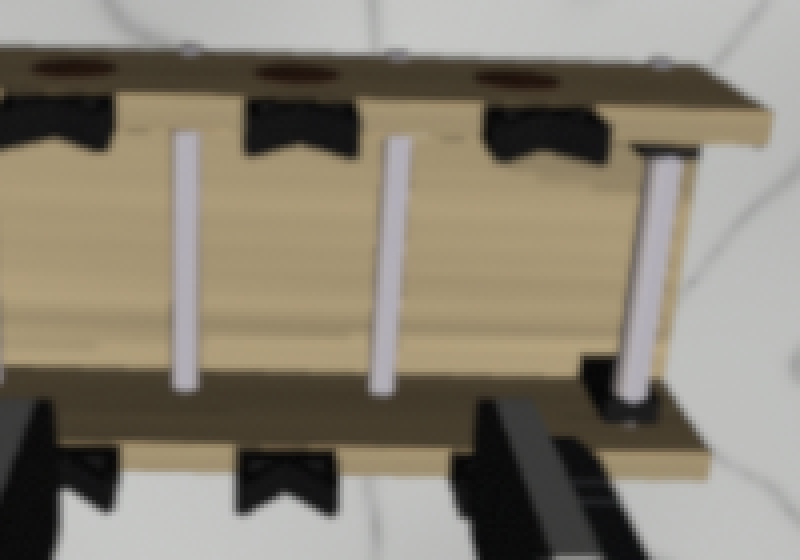

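```bash
cat > fit.py <<'E'
from h import *
from scipy.optimize import least_squares
np.set_printoptions(precision=4,suppress=True)
W={k:np.load(k+".npy",allow_pickle=True).item() for k in("w3","w4")}
Z=[("w3",80,[(2,'N',-1,387,158),(2,'N',1,498,161),(3,'N',-1,637,162),(3,'N',1,750,165),(1,'F',-1,228,510),(1,'F',1,318,512),(2,'F',-1,444,515),(2,'F',1,537,517)]),
("w3",190,[(4,'N',-1,446,167),(4,'N',1,556,168),(4,'F',-1,447,523),(4,'F',1,543,524)]),
("w4",140,[(2,'N',-1,437,147),(2,'N',1,548,151),(3,'N',-1,688,154),(3,'N',1,797,157),(1,'F',-1,231,502),(1,'F',1,328,504),(2,'F',1,553,510),(3,'F',-1,682,514),(3,'F',1,774,515)]),
("w4",250,[(4,'N',-1,495,161),(4,'N',1,605,162)])]
O=[(W[k],i,s,e,np.array([u/4-.375+x0,v/4-.375+145])) for k,x0,l in Z for i,s,e,u,v in l]
def fw(q,lx,ly,z):
    x,y,a=q; return np.array([x+lx*np.cos(a)-ly*np.sin(a),y+lx*np.sin(a)+ly*np.cos(a),z])
Y={1:-.108,2:-.036,3:.036,4:.108}
def res(q):
    return np.concatenate([proj(p,fw(q[:3],-.054 if s=='N' else .066,Y[i]+e*q[3],q[4]))-uv for p,i,s,e,uv in O])
if __name__=="__main__":
    s=least_squares(res,[.49,-.17,-.12,.0155,.09],loss="soft_l1")
    q=s.x;print(q,np.degrees(q[2]),"rms px",np.sqrt(np.mean(res(q)**2)));print(res(q).reshape(-1,2))
    for i in Y: print(i,fw(q,0,Y[i],.082))
E
python3 fit.py
```

```text
[ 0.4943 -0.1973 -0.1095  0.0157  0.0887] -6.274692370704129 rms px 0.37622331311150276
[[ 0.7165  0.5586]
 [-0.3196  0.1458]
 [-0.0214  0.3506]
 [-1.0655 -0.0371]
 [-0.2542 -0.3746]
 [ 0.5292 -0.1993]
 [-0.2875 -0.1619]
 [ 0.398  -0.124 ]
 [ 0.3493 -0.0535]
 [ 0.131   0.078 ]
 [ 0.0941 -0.1892]
 [ 0.4242 -0.1799]
 [-0.4166  0.3219]
 [-0.7003 -0.029 ]
 [-0.0472  0.0802]
 [ 0.09    0.0027]
 [-0.1955 -0.1203]
 [-0.1988  0.0906]
 [-0.3004 -0.0004]
 [-0.7775 -0.3446]
 [ 0.6397 -0.1589]
 [ 0.874  -0.1147]
 [ 0.2762  0.3207]]Traceback (most recent call last):
  File "fit.py", line 18, in <module>
    for i in Y: print(i,fw(q,0,Y[i],.082))
                        ~~^^^^^^^^^^^^^^^
  File "fit.py", line 11, in fw
    x,y,a=q; return np.array([x+lx*np.cos(a)-ly*np.sin(a),y+lx*np.sin(a)+ly*np.cos(a),z])
    ^^^^^
ValueError: too many values to unpack (expected 3)
```

```bash
cat >> h.py <<'E'
E
sed -i 's/fw(q,0,Y/fw(q[:3],0,Y/' fit.py; python3 fit.py | tail -4; python3 - <<'E'
from fit import *
for a,b in (((447,392),(427,383)),((642,396),(625,390))):
    print(tri([(W["w3"],np.array(a)/4-.375+[80,145]),(W["w4"],np.array(b)/4-.375+[140,145])]))
print(tri([(W["w3"],np.array((640,405))/4-.375+[190,145]),(W["w4"],np.array((632,402))/4-.375+[250,145])]))
a=np.radians(-8.05)
print(r.get_state())
E
```

```text
1 [ 0.4825 -0.3047  0.082 ]
2 [ 0.4904 -0.2331  0.082 ]
3 [ 0.4983 -0.1616  0.082 ]
4 [ 0.5062 -0.09    0.082 ]
(array([ 0.5405, -0.2752,  0.028 ]), [np.float64(0.00022186751740897612), np.float64(0.00022186751740901653)])
(array([ 0.5493, -0.2036,  0.0275]), [np.float64(0.00012600363851762836), np.float64(0.00012600363851755797)])
(array([ 0.5585, -0.0451,  0.045 ]), [np.float64(0.0002777270262971274), np.float64(0.000277727026297218)])
{'time': 5.0, 'joint_pos': array([-0.5951, -0.242 ,  2.0452,  0.0142,  1.3379, -2.09  ]), 'qd': array([ 0.0409, -0.0182,  0.0181,  0.0109,  0.011 ,  0.0138]), 'effort': array([ -1.3674, -19.7745, -30.1164,  -0.104 ,  -0.0736,  -0.0655]), 'eef_pos': array([ 0.428 , -0.1639,  0.2772]), 'tool_rot': array([[-0.9968,  0.079 ,  0.0082],
       [ 0.0791,  0.9968,  0.0111],
       [-0.0073,  0.0118, -0.9999]]), 'ft_force': array([-0.0794,  0.313 ,  0.2219]), 'torque': array([-0.0154, -0.0039,  0.0551]), 'grip_width': 0.055541697424694954}
```

```bash
cat > plan.py <<'E'
import sys
from h import *
from scipy.spatial.transform import Rotation as Ro
# usage: plan.py x y z yawdeg n
x,y,z,yaw=map(float,sys.argv[1:5]); n=int(sys.argv[5]) if len(sys.argv)>5 else 1
s=r.get_state(); R=np.array(s["tool_rot"]); a=np.radians(yaw)
X=-np.array([np.cos(a),np.sin(a),0]);Zt=np.array([0,0,-1.]);T=np.column_stack([X,np.cross(Zt,X),Zt])
d=R.T@(np.array([x,y,z])-s["eef_pos"])/.05; rv=Ro.from_matrix(R.T@T).as_rotvec()/np.radians(60)
print("t",round(s["time"],2),"pos",np.round(s["eef_pos"],4),"w",round(s["grip_width"],4),"F",np.round(s["ft_force"],1))
print("total d",np.round(d,3),"rv",np.round(rv,4),"norm rows",round(np.linalg.norm(d),1),"rotdeg",round(60*np.linalg.norm(rv),1))
print("per row",np.round(d/n,3),np.round(rv/n,4))
E
python3 plan.py .5502 .3011 .14 -8.05 11
```

```text
t 5.0 pos [ 0.428  -0.1639  0.2772] w 0.0555 F [-0.1  0.3  0.2]
total d [-1.68   9.431  2.867] rv [0.0114 0.0066 0.0586] norm rows 10.0 rotdeg 3.6
per row [-0.153  0.857  0.261] [0.001  0.0006 0.0053]
```

Emit:
{"name": "drive_tool", "arguments": {"targets": "-0.153 0.857 0.1 0 0 0.005 0.55;-0.153 0.857 0.2 0 0 0.005 0.55;-0.153 0.857 0.261 0 0 0.005 0.55;-0.153 0.857 0.261 0 0 0.005 0.55;-0.153 0.857 0.261 0 0 0.005 0.55;-0.153 0.857 0.261 0 0 0.005 0.55;-0.153 0.857 0.261 0 0 0.005 0.55;-0.153 0.857 0.261 0 0 0.005 0.55;-0.153 0.857 0.261 0 0 0.005 0.55;-0.153 0.857 0.261 0 0 0.005 0.55;-0.153 0.857 0.261 0 0 0.005 0.55;0 0 0 0 0 0 0.55"}}

```text
time: 6.2
eef_pos: [0.5523, 0.3498, 0.1482]
tool_rot: [[-0.994, 0.107, 0.009], [0.108, 0.994, 0.017], [-0.007, 0.018, -1.0]]
ft_force: [-0.6, -0.6, -0.4]
grip_width: 0.0385
```

```bash
python3 plan.py .5502 .3011 .11 -8.05 2
```

```text
t 6.2 pos [0.5523 0.3498 0.1482] w 0.0385 F [-0.6 -0.6 -0.4]
total d [-0.058 -0.986  0.747] rv [0.0171 0.0066 0.0313] norm rows 1.2 rotdeg 2.2
per row [-0.029 -0.493  0.373] [0.0086 0.0033 0.0156]
```

Emit:
{"name": "drive_tool", "arguments": {"targets": "-0.03 -0.5 0.37 0.0086 0.0033 0.0156 0.55;-0.03 -0.5 0.37 0.0086 0.0033 0.0156 0.55;0 0 0 0 0 0 0.55"}}

```text
time: 6.5
eef_pos: [0.5439, 0.3094, 0.1091]
tool_rot: [[-0.992, 0.127, -0.002], [0.127, 0.992, 0.0], [0.002, -0.0, -1.0]]
ft_force: [0.2, 0.4, -0.1]
grip_width: 0.0385
```

```bash
python3 plan.py .5502 .3011 .11 -8.05 1
```

```text
t 6.5 pos [0.5439 0.3094 0.1091] w 0.0385 F [ 0.2  0.4 -0.1]
total d [-0.145 -0.149 -0.018] rv [-0.     -0.0024  0.0129] norm rows 0.2 rotdeg 0.8
per row [-0.145 -0.149 -0.018] [-0.     -0.0024  0.0129]
```

Emit:
{"name": "drive_tool", "arguments": {"targets": "-0.145 -0.149 -0.018 0 -0.0024 0.013 0.55;0 0 0 0 0 0 0.55"}}

```text
time: 6.7
eef_pos: [0.5492, 0.3038, 0.1115]
tool_rot: [[-0.99, 0.138, 0.001], [0.138, 0.99, 0.001], [-0.001, 0.001, -1.0]]
ft_force: [-0.1, 1.0, 0.0]
grip_width: 0.0382
```

```bash
python3 plan.py .5502 .3011 .041 -8.05 2; python3 - <<'E'
from h import *
w=snapshot("wrist"); save(w,"w5")
t=snapshot("top");print([proj(t,(.5502,.3011,.052))])
E
```

```text
t 6.7 pos [0.5492 0.3038 0.1115] w 0.0382 F [-0.1  1.   0. ]
total d [-0.025 -0.052  1.41 ] rv [0.0014 0.001  0.0021] norm rows 1.4 rotdeg 0.2
per row [-0.013 -0.026  0.705] [0.0007 0.0005 0.0011]
[array([238.64013645, 189.75523221])]
```

View pics/w5.png

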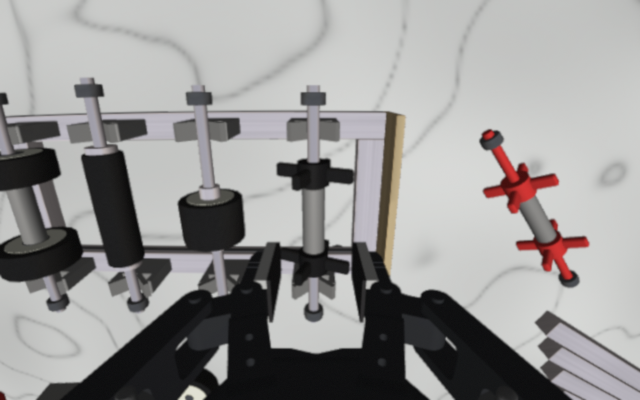

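The paddle tube (314,220) lies midway between the fingers (~265 and 368). I descend and grip.

Emit:
{"name": "drive_tool", "arguments": {"targets": "-0.013 -0.03 0.6 0 0 0.001 0.55;-0.01 -0.02 0.6 0 0 0.001 0.55;0 0 0 0 0 0 0.55"}}

```text
time: 7.1
eef_pos: [0.5536, 0.3042, 0.0558]
tool_rot: [[-0.99, 0.139, 0.011], [0.139, 0.99, 0.006], [-0.01, 0.007, -1.0]]
ft_force: [-0.2, -0.3, 0.4]
grip_width: 0.0387
```

```bash
python3 plan.py .5502 .3011 .041 -8.05 1
```

```text
t 7.1 pos [0.5536 0.3042 0.0558] w 0.0387 F [-0.2 -0.3  0.4]
total d [ 0.061 -0.073  0.294] rv [0.0071 0.0097 0.0012] norm rows 0.3 rotdeg 0.7
per row [ 0.061 -0.073  0.294] [0.0071 0.0097 0.0012]
```

Emit:
{"name": "drive_tool", "arguments": {"targets": "0.06 -0.073 0.24 0.007 0.0097 0.001 0.55;0 0 0 0 0 0 0.55"}}

```text
time: 7.3
eef_pos: [0.5512, 0.3018, 0.0454]
tool_rot: [[-0.99, 0.14, 0.002], [0.14, 0.99, 0.001], [-0.002, 0.001, -1.0]]
ft_force: [0.7, 0.4, -0.2]
grip_width: 0.0383
```

```bash
python3 plan.py .5502 .3011 .041 -8.05 1
```

```text
t 7.3 pos [0.5512 0.3018 0.0454] w 0.0383 F [ 0.7  0.4 -0.2]
total d [ 0.019 -0.016  0.089] rv [0.0011 0.0017 0.0003] norm rows 0.1 rotdeg 0.1
per row [ 0.019 -0.016  0.089] [0.0011 0.0017 0.0003]
```

Emit:
{"name": "drive_tool", "arguments": {"targets": "0.019 -0.016 0.089 0.001 0.0017 0 0.55;0 0 0 0 0 0 1;0 0 0 0 0 0 1;0 0 0 0 0 0 1;0 0 0 0 0 0 1", "newtons": 50}}

```text
time: 7.8
eef_pos: [0.5524, 0.3015, 0.0446]
tool_rot: [[-0.99, 0.139, 0.005], [0.139, 0.99, 0.001], [-0.005, 0.002, -1.0]]
ft_force: [0.6, -0.9, -1.5]
grip_width: 0.0143
```

```bash
python3 plan.py .5502 .3011 .16 -8.05 3; python3 - <<'E'
from h import *
w=snapshot("wrist"); save(w,"w6")
E
```

```text
t 7.8 pos [0.5524 0.3015 0.0446] w 0.0143 F [ 0.6 -0.9 -1.5]
total d [ 0.03  -0.011 -2.308] rv [0.0018 0.005  0.0006] norm rows 2.3 rotdeg 0.3
per row [ 0.01  -0.004 -0.769] [0.0006 0.0017 0.0002]
```

View pics/w6.png

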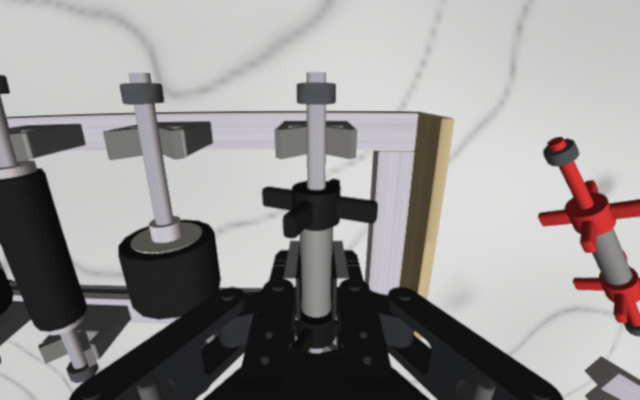

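Emit:
{"name": "drive_tool", "arguments": {"targets": "0.01 -0.004 -0.6 0.0006 0.0017 0 1;0.01 -0.004 -0.75 0.0006 0.0017 0 1;0 0 -0.75 0 0 0 1;0 0 0 0 0 0 1"}}

```text
time: 8.25
eef_pos: [0.5491, 0.301, 0.1498]
tool_rot: [[-0.99, 0.14, -0.005], [0.14, 0.99, -0.001], [0.005, -0.001, -1.0]]
ft_force: [0.5, 0.2, -0.4]
grip_width: 0.0144
```

```bash
python3 - <<'E'
from h import *
w=snapshot("wrist"); save(w,"w7"); np.save("w7.npy",w,allow_pickle=True)
E
python3 plan.py .4846 -.3049 .16 -6.27 12
```

```text
t 8.3 pos [0.5474 0.3003 0.1466] w 0.014 F [-0.   0.2 -2. ]
total d [ -0.445 -12.163  -0.224] rv [-0.0037 -0.0089 -0.0292] norm rows 12.2 rotdeg 1.8
per row [-0.037 -1.014 -0.019] [-0.0003 -0.0007 -0.0024]
```

View pics/w7.png

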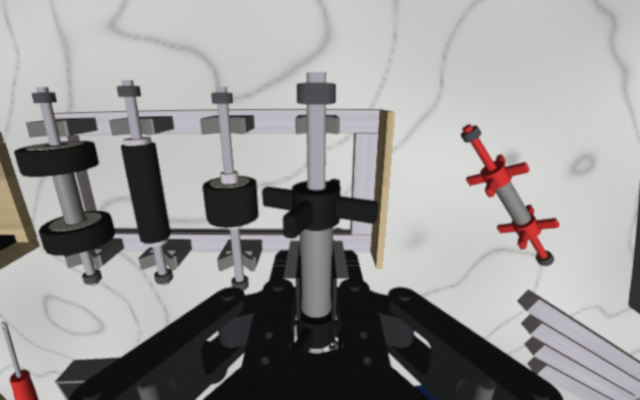

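Emit:
{"name": "drive_tool", "arguments": {"targets": "-0.03 -0.5 -0.05 0 0 -0.003 1;-0.035 -0.95 -0.03 0 0 -0.003 1;-0.035 -0.95 -0.02 0 0 -0.003 1;-0.035 -0.95 -0.02 0 0 -0.003 1;-0.035 -0.95 -0.02 0 0 -0.003 1;-0.035 -0.95 -0.02 0 0 -0.003 1;-0.035 -0.95 -0.02 0 0 -0.003 1;-0.035 -0.95 -0.02 0 0 -0.003 1;-0.035 -0.95 -0.02 0 0 -0.003 1;-0.035 -0.95 -0.02 0 0 -0.003 1;-0.035 -0.95 -0.02 0 0 0 1;-0.03 -0.5 0 0 0 0 1"}}

```text
time: 9.5
eef_pos: [0.4908, -0.2356, 0.1377]
tool_rot: [[-0.994, 0.098, -0.04], [0.098, 0.995, 0.006], [0.04, 0.003, -0.999]]
ft_force: [0.2, 0.5, -1.0]
grip_width: 0.0141
```

```bash
python3 plan.py .4846 -.3049 .13 -6.27 2
```

```text
t 9.5 pos [ 0.4908 -0.2356  0.1377] w 0.0141 F [ 0.2  0.5 -1. ]
total d [-0.019 -1.393  0.15 ] rv [ 0.0022 -0.0383  0.0104] norm rows 1.4 rotdeg 2.4
per row [-0.01  -0.696  0.075] [ 0.0011 -0.0191  0.0052]
```

Emit:
{"name": "drive_tool", "arguments": {"targets": "-0.01 -0.65 0 0.001 -0.019 0.005 1;-0.01 -0.65 0 0.001 -0.019 0.005 1;0 0 0 0 0 0 1"}}

```text
time: 9.8
eef_pos: [0.4813, -0.3044, 0.1308]
tool_rot: [[-0.993, 0.114, -0.006], [0.114, 0.993, 0.006], [0.006, 0.005, -1.0]]
ft_force: [0.1, -0.8, -1.0]
grip_width: 0.0145
```

```bash
python3 plan.py .4846 -.3049 .13 -6.27 1
```

```text
t 9.8 pos [ 0.4813 -0.3044  0.1308] w 0.0145 F [ 0.1 -0.8 -1. ]
total d [-0.066 -0.002  0.016] rv [ 0.0049 -0.0059 -0.0049] norm rows 0.1 rotdeg 0.5
per row [-0.066 -0.002  0.016] [ 0.0049 -0.0059 -0.0049]
```

Emit:
{"name": "drive_tool", "arguments": {"targets": "-0.066 0 0.3 0.005 -0.006 -0.005 1;0 0 0 0 0 0 1"}}

```text
time: 10.0
eef_pos: [0.4824, -0.3037, 0.1115]
tool_rot: [[-0.994, 0.112, -0.005], [0.112, 0.994, 0.005], [0.005, 0.004, -1.0]]
ft_force: [-1.0, 0.8, -1.9]
grip_width: 0.0141
```

```bash
python3 plan.py .4846 -.3049 .0746 -6.27 1;python3 - <<'E'
from h import *
w=snapshot("wrist"); save(w,"w8"); np.save("w8.npy",w,allow_pickle=True)
E
```

```text
t 10.0 pos [ 0.4824 -0.3037  0.1115] w 0.0141 F [-1.   0.8 -1.9]
total d [-0.051 -0.022  0.738] rv [ 0.0043 -0.0049 -0.0024] norm rows 0.7 rotdeg 0.4
per row [-0.051 -0.022  0.738] [ 0.0043 -0.0049 -0.0024]
```

View pics/w8.png

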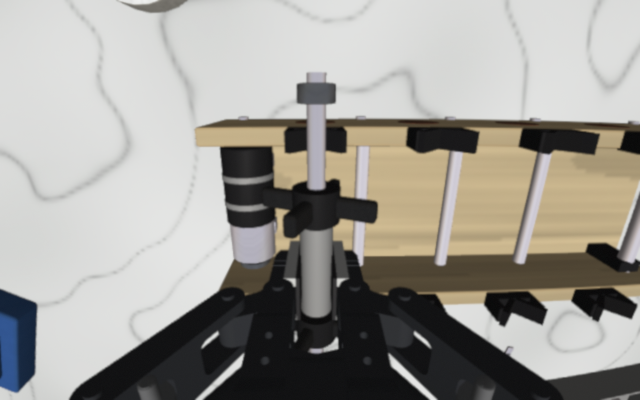

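The shaft (col 316) is centred over the motor-end saddle (286–346). I lower it.

Emit:
{"name": "drive_tool", "arguments": {"targets": "-0.025 -0.01 0.35 0.002 -0.003 -0.001 1;-0.02 -0.01 0.2 0.002 -0.002 -0.001 1;0 0 0 0 0 0 1"}}

```text
time: 10.35
eef_pos: [0.4855, -0.3032, 0.0845]
tool_rot: [[-0.994, 0.107, 0.001], [0.107, 0.994, -0.0], [-0.001, 0.0, -1.0]]
ft_force: [0.6, 0.6, -1.3]
grip_width: 0.014
```

```bash
python3 plan.py .4846 -.3049 .0746 -6.27 1
```

```text
t 10.35 pos [ 0.4855 -0.3032  0.0845] w 0.014 F [ 0.6  0.6 -1.3]
total d [ 0.015 -0.035  0.198] rv [0.     0.0008 0.0021] norm rows 0.2 rotdeg 0.1
per row [ 0.015 -0.035  0.198] [0.     0.0008 0.0021]
```

Emit:
{"name": "drive_tool", "arguments": {"targets": "0.01 -0.035 0.1 0 0 0.002 1;0.005 0 0.1 0 0 0 1;0 0 0 0 0 0 1"}}

```text
time: 10.65
eef_pos: [0.4853, -0.3046, 0.0751]
tool_rot: [[-0.994, 0.108, 0.002], [0.108, 0.994, -0.001], [-0.002, -0.001, -1.0]]
ft_force: [-0.1, 0.6, -1.1]
grip_width: 0.014
```

```bash
python3 plan.py .4846 -.3049 .0746 -6.27 1
```

```text
t 10.65 pos [ 0.4853 -0.3046  0.0751] w 0.014 F [-0.1  0.6 -1.1]
total d [ 0.014 -0.007  0.01 ] rv [-0.0007  0.0019  0.0011] norm rows 0.0 rotdeg 0.1
per row [ 0.014 -0.007  0.01 ] [-0.0007  0.0019  0.0011]
```

Emit:
{"name": "drive_tool", "arguments": {"targets": "0.01 -0.005 0.04 0 0 0 1;0 0 0 0 0 0 1"}}

```text
time: 10.85
eef_pos: [0.4859, -0.3053, 0.0754]
tool_rot: [[-0.994, 0.108, 0.004], [0.108, 0.994, -0.002], [-0.004, -0.001, -1.0]]
ft_force: [-1.1, -0.3, -1.2]
grip_width: 0.0142
```

```bash
python3 plan.py .4846 -.3049 .0746 -6.27 1
```

```text
t 10.85 pos [ 0.4859 -0.3053  0.0754] w 0.0142 F [-1.1 -0.3 -1.2]
total d [0.028 0.006 0.015] rv [-0.0014  0.004   0.0009] norm rows 0.0 rotdeg 0.3
per row [0.028 0.006 0.015] [-0.0014  0.004   0.0009]
```

Emit:
{"name": "drive_tool", "arguments": {"targets": "0.028 0.006 0.08 0 0.004 0 1;0 0 0 0 0 0 1"}}

```text
time: 11.05
eef_pos: [0.4867, -0.306, 0.0761]
tool_rot: [[-0.994, 0.108, 0.004], [0.108, 0.994, -0.004], [-0.004, -0.003, -1.0]]
ft_force: [0.2, -0.3, -1.8]
grip_width: 0.0145
```

```bash
python3 plan.py .4846 -.3049 .0746 -6.27 1
```

```text
t 11.05 pos [ 0.4867 -0.306   0.0761] w 0.0145 F [ 0.2 -0.3 -1.8]
total d [0.045 0.018 0.03 ] rv [-0.003   0.0038  0.0008] norm rows 0.1 rotdeg 0.3
per row [0.045 0.018 0.03 ] [-0.003   0.0038  0.0008]
```

Emit:
{"name": "drive_tool", "arguments": {"targets": "0.04 0.018 0.08 0 0.004 0 1;0.03 0.01 0.08 0 0 0 1;0.01 0.005 0.06 0 0 0 1"}}

```text
time: 11.35
eef_pos: [0.4871, -0.3063, 0.0755]
tool_rot: [[-0.994, 0.109, 0.006], [0.109, 0.994, -0.007], [-0.007, -0.006, -1.0]]
ft_force: [-5.0, 6.3, 12.1]
grip_width: 0.0143
```

```bash
python3 plan.py .4846 -.3049 .0746 -6.27 1;python3 plan.py .4846 -.3049 .0746 -6.27 1
```

```text
t 11.35 pos [ 0.4871 -0.3063  0.0755] w 0.0143 F [-5.   6.3 12.1]
total d [0.053 0.022 0.018] rv [-0.0059  0.0063  0.0006] norm rows 0.1 rotdeg 0.5
per row [0.053 0.022 0.018] [-0.0059  0.0063  0.0006]
t 11.35 pos [ 0.4871 -0.3063  0.0755] w 0.0143 F [-5.   6.3 12.1]
total d [0.053 0.022 0.018] rv [-0.0059  0.0063  0.0006] norm rows 0.1 rotdeg 0.5
per row [0.053 0.022 0.018] [-0.0059  0.0063  0.0006]
```

```bash
python3 - <<'E'
from h import *
np.set_printoptions(precision=4,suppress=True)
w=np.load("w7.npy",allow_pickle=True).item()
c=atz(w,(316.5,92),.154);a=np.radians(-8);u=np.array([np.cos(a),np.sin(a),0]);print(c,"mid",c+.082*u,"tcp-mid along",(np.array([.5474,.3003,.154])-c-.082*u)@u)
w=np.load("w8.npy",allow_pickle=True).item()
c=atz(w,(316.5,92),.119);a=np.radians(-6.4);u=np.array([np.cos(a),np.sin(a),0]);print(c,"tcp-mid along",(np.array([.4824,-.3037,.119])-c-.082*u)@u)
w=snapshot("wrist");save(w,"w9");np.save("w9.npy",w,allow_pickle=True)
t=snapshot("top");cv2.imwrite("pics/t9.png",cv2.resize(t["pixels"][150:240,320:470,::-1],None,fx=5,fy=5,interpolation=3))
E
```

```text
[0.4657 0.3118 0.154 ] mid [0.5469 0.3004 0.154 ] tcp-mid along 0.0005169055327967263
[ 0.3987 -0.2953  0.119 ] tcp-mid along 0.002128814257538869
```

View pics/w9.png

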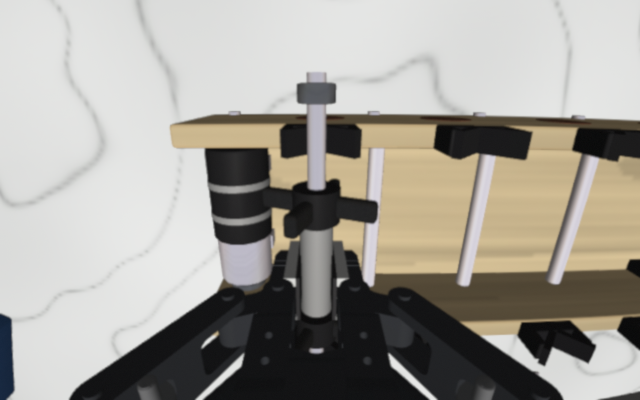

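View pics/t9.png

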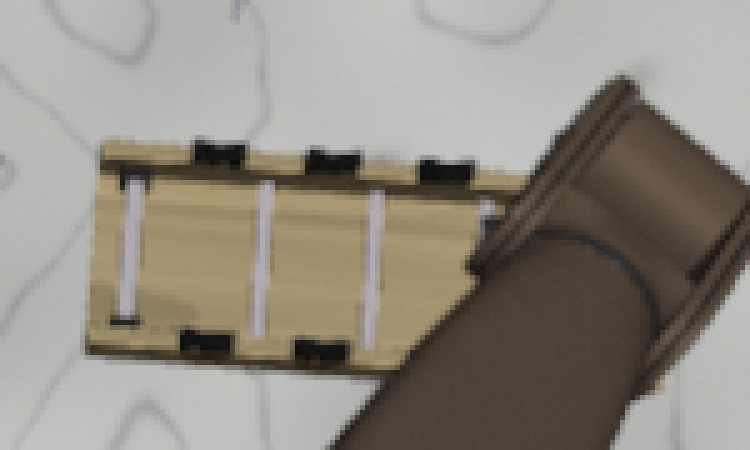

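```bash
python3 - <<'E'
from h import *
np.set_printoptions(precision=4,suppress=True)
w=np.load("w9.npy",allow_pickle=True).item()
c=atz(w,(316.5,92),.083);a=np.radians(-6.3);u=np.array([np.cos(a),np.sin(a),0]);v=np.array([-u[1],u[0],0])
m=c+.082*u-np.array([.4825,-.3047,.083]);print("mid rel to slot1: along",m@u,"across",m@v)
# saddle corners bottom edge in w9
for uv in ((281,157),(360,157),(300,157)): 
    p=atz(w,uv,.09)-np.array([.4943,-.1973,.09]); print(p@u,p@v)
E
python3 plan.py .4846 -.3049 .084 -6.27 1
```

```text
mid rel to slot1: along 0.002573191404399742 across -0.002060621735025993
-0.05381142415374648 -0.12471311212772981
-0.0538851698358715 -0.09208738513035133
-0.05381772743502187 -0.11685534795726814
t 11.45 pos [ 0.4871 -0.3062  0.0754] w 0.0144 F [-4.5  5.  15.9]
total d [ 0.052  0.02  -0.173] rv [-0.0058  0.0064  0.0005] norm rows 0.2 rotdeg 0.5
per row [ 0.052  0.02  -0.173] [-0.0058  0.0064  0.0005]
```

Emit:
{"name": "drive_tool", "arguments": {"targets": "0.06 0.035 -0.12 -0.006 0.006 0 1;0 0 0 0 0 0 1"}}

```text
time: 11.65
eef_pos: [0.4844, -0.3044, 0.0822]
tool_rot: [[-0.994, 0.108, 0.001], [0.108, 0.994, -0.001], [-0.001, -0.001, -1.0]]
ft_force: [0.3, -0.5, -0.8]
grip_width: 0.0144
```

```bash
python3 plan.py .4846 -.3047 .08 -6.27 1
```

```text
t 11.65 pos [ 0.4844 -0.3044  0.0822] w 0.0144 F [ 0.3 -0.5 -0.8]
total d [-0.005 -0.005  0.043] rv [-0.001   0.0014  0.0007] norm rows 0.0 rotdeg 0.1
per row [-0.005 -0.005  0.043] [-0.001   0.0014  0.0007]
```

Emit:
{"name": "drive_tool", "arguments": {"targets": "0.005 0 0.1 0 0 0 1;0.008 0 0.07 0 0 0 1;0.008 0 0.02 0 0 0 0.6;0.008 0 0.01 0 0 0 0.6;0.008 0 0.01 0 0 0 0.6;0.008 0 0 0 0 0 0.6"}}

```text
time: 12.25
eef_pos: [0.4815, -0.304, 0.0696]
tool_rot: [[-0.994, 0.109, -0.0], [0.109, 0.994, 0.0], [0.0, 0.0, -1.0]]
ft_force: [0.1, -0.1, 0.1]
grip_width: 0.0342
```

```bash
python3 plan.py .4846 -.3047 .16 -6.27 1; python3 - <<'E'
from h import *
w=snapshot("wrist");save(w,"w10");np.save("w10.npy",w,allow_pickle=True)
E
```

```text
t 12.25 pos [ 0.4815 -0.304   0.0696] w 0.0342 F [ 0.1 -0.1  0.1]
total d [-0.062 -0.006 -1.809] rv [ 0.0004 -0.0002  0.0001] norm rows 1.8 rotdeg 0.0
per row [-0.062 -0.006 -1.809] [ 0.0004 -0.0002  0.0001]
```

View pics/w10.png

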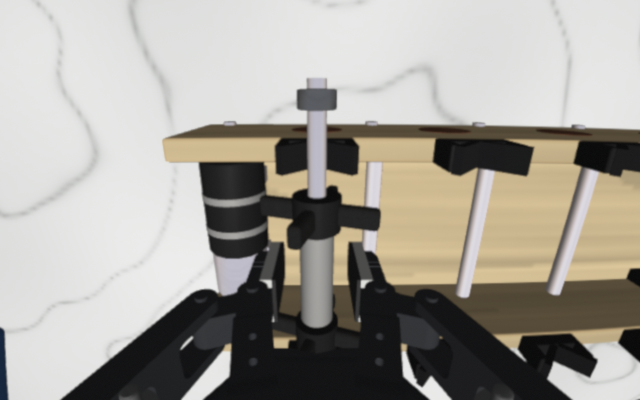

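```bash
cat > chk.py <<'E'
import sys
from h import *
np.set_printoptions(precision=4,suppress=True)
# chk.py file u v slot : near collar centre pixel -> rel to slot
S={1:(.4825,-.3047),2:(.4904,-.2331),3:(.4983,-.1616),4:(.5062,-.09)}
w=np.load(sys.argv[1]+".npy",allow_pickle=True).item();z=.082
c=atz(w,(float(sys.argv[2]),float(sys.argv[3])),z);a=np.radians(-6.27);u=np.array([np.cos(a),np.sin(a),0]);v=np.array([-u[1],u[0],0])
m=c+.082*u-np.array([*S[int(sys.argv[4])],z]);print("along",m@u,"across",m@v)
E
python3 chk.py w10 317 99 1; python3 plan.py .5394 .2295 .14 -8.1 12
```

```text
along -0.0004587466444790739 across -0.00024086522200954274
t 12.3 pos [ 0.4814 -0.304   0.0695] w 0.0342 F [-0.6 -0.7  0.7]
total d [ 0.013 10.733 -1.404] rv [ 0.0005 -0.0003  0.0305] norm rows 10.8 rotdeg 1.8
per row [ 0.001  0.894 -0.117] [ 0.     -0.      0.0025]
```

Emit:
{"name": "drive_tool", "arguments": {"targets": "0 0 -0.5 0 0 0 0.6;0 0 -0.8 0 0 0 0.5;0 0 -0.6 0 0 0 0.3"}}

```text
time: 12.6
eef_pos: [0.478, -0.3013, 0.1599]
tool_rot: [[-0.994, 0.11, -0.011], [0.11, 0.994, 0.01], [0.012, 0.009, -1.0]]
ft_force: [1.0, -0.5, -0.1]
grip_width: 0.0557
```

```bash
python3 plan.py .5394 .2295 .13 -8.1 12
```

```text
t 12.6 pos [ 0.478  -0.3013  0.1599] w 0.0557 F [ 1.  -0.5 -0.1]
total d [-0.064 10.681  0.696] rv [ 0.0086 -0.012   0.0301] norm rows 10.7 rotdeg 2.0
per row [-0.005  0.89   0.058] [ 0.0007 -0.001   0.0025]
```

Emit:
{"name": "drive_tool", "arguments": {"targets": "0 0.5 0 0.001 -0.001 0.003 0.3;0 0.95 0 0.001 -0.001 0.003 0.3;0 0.95 0 0.001 -0.001 0.003 0.3;0 0.95 0 0.001 -0.001 0.003 0.3;0 0.95 0 0.001 -0.001 0.003 0.3;0 0.95 0.05 0.001 -0.001 0.003 0.3;0 0.95 0.05 0.001 -0.001 0.003 0.3;0 0.95 0.1 0.001 -0.001 0.003 0.3;0 0.95 0.1 0.001 -0.001 0.003 0.3;0 0.95 0.1 0 0 0.003 0.3;0 0.6 0.1 0 0 0.003 0.3;0 0.3 0.1 0 0 0 0.3"}}

```text
time: 13.8
eef_pos: [0.55, 0.2042, 0.1367]
tool_rot: [[-0.988, 0.153, 0.019], [0.153, 0.988, -0.012], [-0.021, -0.009, -1.0]]
ft_force: [0.3, -0.3, -0.8]
grip_width: 0.0601
```

```bash
python3 plan.py .5394 .2295 .115 -8.1 1
```

```text
t 13.8 pos [0.55   0.2042 0.1367] w 0.0601 F [ 0.3 -0.3 -0.8]
total d [0.295 0.471 0.424] rv [-0.0089  0.0197 -0.0117] norm rows 0.7 rotdeg 1.5
per row [0.295 0.471 0.424] [-0.0089  0.0197 -0.0117]
```

Emit:
{"name": "drive_tool", "arguments": {"targets": "0.15 0.23 0.2 -0.0089 0.02 -0.012 0.3;0.14 0.22 0.2 0 0 0 0.3;0 0 0 0 0 0 0.3"}}

```text
time: 14.1
eef_pos: [0.537, 0.2314, 0.1134]
tool_rot: [[-0.991, 0.137, -0.005], [0.137, 0.991, 0.001], [0.005, -0.0, -1.0]]
ft_force: [0.1, -1.0, 0.4]
grip_width: 0.0602
```

```bash
python3 plan.py .5394 .2295 .042 -8.1 1
```

```text
t 14.1 pos [0.537  0.2314 0.1134] w 0.0602 F [ 0.1 -1.   0.4]
total d [-0.06  -0.031  1.427] rv [-0.0001 -0.0044  0.004 ] norm rows 1.4 rotdeg 0.4
per row [-0.06  -0.031  1.427] [-0.0001 -0.0044  0.004 ]
```

Emit:
{"name": "drive_tool", "arguments": {"targets": "-0.03 -0.02 0.5 0 -0.004 0.004 0.3;0.01 0 0.5 0 0 0 0.3;0.04 -0.01 0.25 0 0.002 0 0.3"}}

```text
time: 14.4
eef_pos: [0.5377, 0.2286, 0.0518]
tool_rot: [[-0.99, 0.143, 0.004], [0.143, 0.99, 0.001], [-0.003, 0.001, -1.0]]
ft_force: [-0.9, -0.2, -0.1]
grip_width: 0.06
```

```bash
python3 plan.py .5394 .2295 .040 -8.1 1
```

```text
t 14.4 pos [0.5377 0.2286 0.0518] w 0.06 F [-0.9 -0.2 -0.1]
total d [-0.031  0.022  0.237] rv [ 0.0011  0.0032 -0.0016] norm rows 0.2 rotdeg 0.2
per row [-0.031  0.022  0.237] [ 0.0011  0.0032 -0.0016]
```

Emit:
{"name": "drive_tool", "arguments": {"targets": "-0.02 0.015 0.15 0.001 0.003 0 0.3;0 0.005 0.07 0 0 0 0.3"}}

```text
time: 14.6
eef_pos: [0.538, 0.228, 0.0391]
tool_rot: [[-0.99, 0.144, -0.003], [0.144, 0.99, -0.001], [0.003, -0.001, -1.0]]
ft_force: [-0.3, -0.0, 0.4]
grip_width: 0.0598
```

```bash
python3 plan.py .5394 .2295 .040 -8.1 1
```

```text
t 14.6 pos [0.538  0.228  0.0391] w 0.0598 F [-0.3 -0.   0.4]
total d [-0.024  0.035 -0.018] rv [-0.0012 -0.0025 -0.0032] norm rows 0.0 rotdeg 0.3
per row [-0.024  0.035 -0.018] [-0.0012 -0.0025 -0.0032]
```

Emit:
{"name": "drive_tool", "arguments": {"targets": "-0.024 0.035 0 0 -0.002 -0.003 0.5;0 0 0 0 0 0 1;0 0 0.01 0 0 0 1;0 0 0.01 0 0 0 1"}}

```text
time: 15.0
eef_pos: [0.5407, 0.23, 0.0397]
tool_rot: [[-0.99, 0.141, 0.002], [0.141, 0.99, -0.0], [-0.002, 0.0, -1.0]]
ft_force: [-0.6, 0.4, -1.6]
grip_width: 0.0427
```

```bash
python3 plan.py .5394 .2295 .15 -8.1 1; python3 - <<'E'
from h import *
w=snapshot("wrist");save(w,"w11");np.save("w11.npy",w,allow_pickle=True)
E
```

```text
t 15.0 pos [0.5407 0.23   0.0397] w 0.0427 F [-0.6  0.4 -1.6]
total d [ 0.02  -0.013 -2.205] rv [ 0.0002  0.0017 -0.0005] norm rows 2.2 rotdeg 0.1
per row [ 0.02  -0.013 -2.205] [ 0.0002  0.0017 -0.0005]
```

View pics/w11.png

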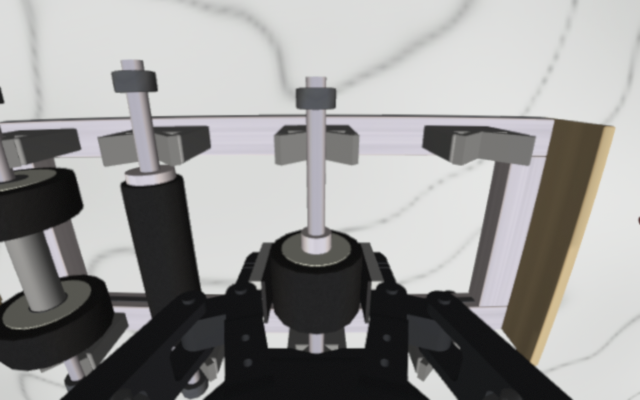

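Emit:
{"name": "drive_tool", "arguments": {"targets": "0.01 0 -0.6 0 0.002 0 1;0.01 0 -0.8 0 0 0 1;0 0 -0.7 0 0 0 1"}}

```text
time: 15.35
eef_pos: [0.5345, 0.2282, 0.1396]
tool_rot: [[-0.99, 0.141, -0.017], [0.141, 0.99, -0.005], [0.016, -0.007, -1.0]]
ft_force: [1.0, -0.0, -2.3]
grip_width: 0.0426
```

```bash
python3 plan.py .4916 -.2332 .13 -6.27 1
```

```text
t 15.35 pos [0.5345 0.2282 0.1396] w 0.0426 F [ 1.  -0.  -2.3]
total d [-0.457 -9.254  0.254] rv [-0.0069 -0.0154 -0.0308] norm rows 9.3 rotdeg 2.1
per row [-0.457 -9.254  0.254] [-0.0069 -0.0154 -0.0308]
```

Emit:
{"name": "drive_tool", "arguments": {"targets": "-0.04 -0.5 -0.05 -0.001 -0.004 -0.003 1;-0.04 -0.95 0 -0.001 -0.004 -0.003 1;-0.04 -0.95 0 -0.001 -0.004 -0.003 1;-0.04 -0.95 0 -0.001 -0.004 -0.003 1;-0.04 -0.95 0 -0.001 -0.004 -0.003 1;-0.04 -0.95 0 -0.001 -0.004 -0.003 1;-0.04 -0.95 0 0 -0.004 -0.003 1;-0.04 -0.95 0 0 -0.004 -0.003 1;-0.04 -0.95 0 0 -0.004 -0.003 1;-0.04 -0.6 0 0 -0.002 -0.003 1;-0.03 -0.3 0 0 0 0 1"}}

```text
time: 16.45
eef_pos: [0.5026, -0.2365, 0.1536]
tool_rot: [[-0.994, 0.101, 0.045], [0.1, 0.995, -0.008], [-0.046, -0.003, -0.999]]
ft_force: [0.3, 0.9, -1.9]
grip_width: 0.0426
```

```bash
python3 plan.py .4916 -.2332 .12 -6.27 1
```

```text
t 16.45 pos [ 0.5026 -0.2365  0.1536] w 0.0426 F [ 0.3  0.9 -1.9]
total d [0.255 0.046 0.66 ] rv [-0.0028  0.0436  0.0083] norm rows 0.7 rotdeg 2.7
per row [0.255 0.046 0.66 ] [-0.0028  0.0436  0.0083]
```

Emit:
{"name": "drive_tool", "arguments": {"targets": "0.12 0.02 0.25 -0.002 0.022 0.004 1;0.12 0.02 0.2 0 0.02 0.004 1;0 0 0 0 0 0 1"}}

```text
time: 16.75
eef_pos: [0.4901, -0.2328, 0.1283]
tool_rot: [[-0.994, 0.112, -0.004], [0.112, 0.994, 0.001], [0.004, 0.001, -1.0]]
ft_force: [-1.1, 0.2, -1.7]
grip_width: 0.0425
```

```bash
python3 plan.py .4916 -.2332 .11 -6.27 1
```

```text
t 16.75 pos [ 0.4901 -0.2328  0.1283] w 0.0425 F [-1.1  0.2 -1.7]
total d [-0.033 -0.005  0.365] rv [ 0.0006 -0.0036 -0.0022] norm rows 0.4 rotdeg 0.3
per row [-0.033 -0.005  0.365] [ 0.0006 -0.0036 -0.0022]
```

Emit:
{"name": "drive_tool", "arguments": {"targets": "-0.033 0 0.3 0 -0.0036 -0.002 1;0 0 0.5 0 0 0 1;0.01 0 0.15 0 0 0 1"}}

```text
time: 17.05
eef_pos: [0.4921, -0.2279, 0.0795]
tool_rot: [[-0.995, 0.103, 0.0], [0.103, 0.995, 0.001], [0.0, 0.001, -1.0]]
ft_force: [0.5, 1.3, -3.0]
grip_width: 0.0429
```

```bash
python3 plan.py .4916 -.2332 .0697 -6.27 1; python3 - <<'E'
from h import *
w=snapshot("wrist");save(w,"w12");np.save("w12.npy",w,allow_pickle=True)
E
```

```text
t 17.05 pos [ 0.4921 -0.2279  0.0795] w 0.0429 F [ 0.5  1.3 -3. ]
total d [-0.    -0.106  0.195] rv [ 0.0014 -0.      0.006 ] norm rows 0.2 rotdeg 0.4
per row [-0.    -0.106  0.195] [ 0.0014 -0.      0.006 ]
```

View pics/w12.png

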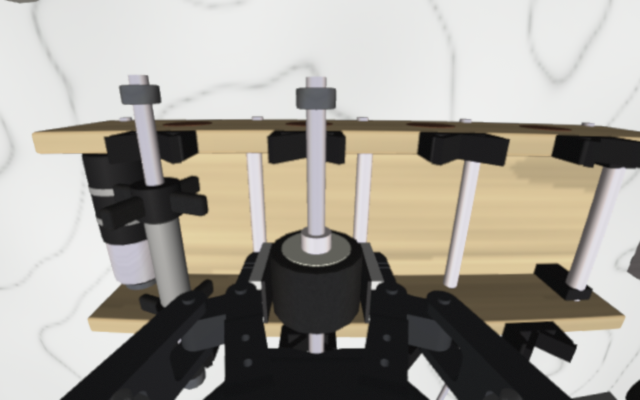

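```bash
sed -i 's/;z=.082$/;z=float(sys.argv[5]) if len(sys.argv)>5 else .082/' chk.py; python3 chk.py w12 316.5 98 2 .0918
```

```text
along 0.0013469488483260985 across 0.0038346476176345586
```

Emit:
{"name": "drive_tool", "arguments": {"targets": "0 -0.106 0 0.001 0 0.006 1;0 0 0.03 0 0 0 1"}}

```text
time: 17.3
eef_pos: [0.4924, -0.2323, 0.0787]
tool_rot: [[-0.994, 0.107, 0.0], [0.107, 0.994, 0.0], [-0.0, 0.0, -1.0]]
ft_force: [-0.1, -0.1, -0.8]
grip_width: 0.0423
```

```bash
python3 plan.py .4916 -.2332 .0697 -6.27 1
```

```text
t 17.3 pos [ 0.4924 -0.2323  0.0787] w 0.0423 F [-0.1 -0.1 -0.8]
total d [ 0.013 -0.02   0.179] rv [0.0001 0.0004 0.002 ] norm rows 0.2 rotdeg 0.1
per row [ 0.013 -0.02   0.179] [0.0001 0.0004 0.002 ]
```

Emit:
{"name": "drive_tool", "arguments": {"targets": "0.02 -0.02 0.1 0 0 0.002 1;0.012 0 0.08 0 0 0 1;0.008 0 0.03 0 0 0 0.36;0.008 0 0.01 0 0 0 0.36;0.008 0 0.01 0 0 0 0.36;0.008 0 0 0 0 0 0.36"}}

```text
time: 17.9
eef_pos: [0.4917, -0.2353, 0.0709]
tool_rot: [[-0.994, 0.11, 0.008], [0.11, 0.994, -0.005], [-0.008, -0.004, -1.0]]
ft_force: [-0.0, 0.2, 0.5]
grip_width: 0.0548
```

```bash
python3 plan.py .4916 -.2332 .0697 -6.27 1; python3 - <<'E'
from h import *
w=snapshot("wrist");save(w,"w13");np.save("w13.npy",w,allow_pickle=True)
E
```

```text
t 17.9 pos [ 0.4917 -0.2353  0.0709] w 0.0548 F [-0.   0.2  0.5]
total d [0.007 0.042 0.023] rv [-0.004   0.0077 -0.0007] norm rows 0.0 rotdeg 0.5
per row [0.007 0.042 0.023] [-0.004   0.0077 -0.0007]
```

View pics/w13.png

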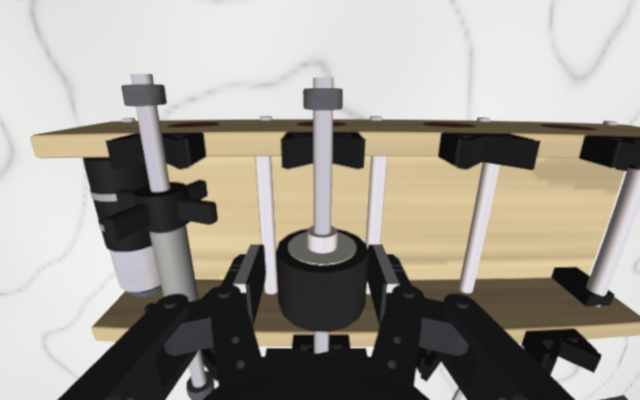

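```bash
python3 chk.py w13 322.5 98.5 2; python3 chk.py w13 144 95 1; python3 plan.py .5237 .1591 .14 -8.05 1
```

```text
along 0.0018387454248497887 across -0.0005137988063903901
along -0.0003051665854820382 across -0.0008796316976291868
t 17.95 pos [ 0.4917 -0.2353  0.0709] w 0.0546 F [-0.9 -0.9 -0.1]
total d [ 0.221  7.905 -1.417] rv [-0.004   0.0079  0.0289] norm rows 8.0 rotdeg 1.8
per row [ 0.221  7.905 -1.417] [-0.004   0.0079  0.0289]
```

Emit:
{"name": "drive_tool", "arguments": {"targets": "0 0.03 -0.4 0 0.006 0 0.36;0 0 -0.8 0 0 0 0.36;0 0 -0.6 0 0 0 0.4"}}

```text
time: 18.25
eef_pos: [0.4886, -0.2314, 0.158]
tool_rot: [[-0.994, 0.11, -0.009], [0.11, 0.994, 0.003], [0.009, 0.002, -1.0]]
ft_force: [-0.1, 0.2, 0.7]
grip_width: 0.0509
```

```bash
python3 plan.py .5237 .1591 .13 -8.05 1
```

```text
t 18.25 pos [ 0.4886 -0.2314  0.158 ] w 0.0509 F [-0.1  0.2  0.7]
total d [0.158 7.838 0.575] rv [ 0.0016 -0.0086  0.0286] norm rows 7.9 rotdeg 1.8
per row [0.158 7.838 0.575] [ 0.0016 -0.0086  0.0286]
```

Emit:
{"name": "drive_tool", "arguments": {"targets": "0.02 0.5 0 0 -0.001 0.003 0.4;0.02 0.95 0 0 -0.001 0.003 0.4;0.02 0.95 0 0 -0.001 0.003 0.4;0.02 0.95 0 0 -0.001 0.003 0.4;0.02 0.95 0.05 0 -0.001 0.003 0.4;0.02 0.95 0.05 0 -0.001 0.003 0.4;0.02 0.95 0.05 0 -0.001 0.003 0.4;0.02 0.95 0.05 0 0 0.003 0.4;0 0.5 0.1 0 0 0.003 0.4;0 0.15 0.1 0 0 0 0.4"}}

```text
time: 19.25
eef_pos: [0.5381, 0.166, 0.1487]
tool_rot: [[-0.989, 0.146, 0.024], [0.146, 0.989, -0.008], [-0.025, -0.004, -1.0]]
ft_force: [0.1, -0.4, 0.0]
grip_width: 0.0512
```

```bash
python3 plan.py .5237 .1591 .115 -8.05 1
```

```text
t 19.25 pos [0.5381 0.166  0.1487] w 0.0512 F [ 0.1 -0.4  0. ]
total d [ 0.282 -0.175  0.668] rv [-0.0043  0.0241 -0.0055] norm rows 0.7 rotdeg 1.5
per row [ 0.282 -0.175  0.668] [-0.0043  0.0241 -0.0055]
```

Emit:
{"name": "drive_tool", "arguments": {"targets": "0.14 -0.09 0.3 -0.004 0.024 -0.005 0.4;0.13 -0.08 0.3 0 0 0 0.4;0 0 0 0 0 0 0.4"}}

```text
time: 19.55
eef_pos: [0.5219, 0.1578, 0.1154]
tool_rot: [[-0.99, 0.138, -0.005], [0.138, 0.99, -0.001], [0.005, -0.001, -1.0]]
ft_force: [0.0, -0.2, -1.2]
grip_width: 0.0513
```

```bash
python3 plan.py .5237 .1591 .042 -8.05 1
```

```text
t 19.55 pos [0.5219 0.1578 0.1154] w 0.0513 F [ 0.  -0.2 -1.2]
total d [-0.04   0.033  1.467] rv [-0.0014 -0.005   0.0019] norm rows 1.5 rotdeg 0.3
per row [-0.04   0.033  1.467] [-0.0014 -0.005   0.0019]
```

Emit:
{"name": "drive_tool", "arguments": {"targets": "-0.03 0.02 0.5 0 -0.005 0.002 0.4;0.01 0.01 0.5 0 0 0 0.4;0.02 0 0.25 0 0.002 0 0.4"}}

```text
time: 19.85
eef_pos: [0.5243, 0.1548, 0.0535]
tool_rot: [[-0.989, 0.146, 0.002], [0.146, 0.989, -0.001], [-0.002, -0.001, -1.0]]
ft_force: [0.5, -0.5, -0.9]
grip_width: 0.051
```

```bash
python3 plan.py .5237 .1591 .041 -8.05 1
```

```text
t 19.85 pos [0.5243 0.1548 0.0535] w 0.051 F [ 0.5 -0.5 -0.9]
total d [0.026 0.083 0.25 ] rv [-0.0007  0.002  -0.0053] norm rows 0.3 rotdeg 0.3
per row [0.026 0.083 0.25 ] [-0.0007  0.002  -0.0053]
```

Emit:
{"name": "drive_tool", "arguments": {"targets": "0.015 0.083 0.13 0 0.002 -0.005 0.4;0.01 0.01 0.11 0 0 0 0.4"}}

```text
time: 20.05
eef_pos: [0.5236, 0.1579, 0.0403]
tool_rot: [[-0.99, 0.143, -0.003], [0.143, 0.99, -0.001], [0.002, -0.001, -1.0]]
ft_force: [0.4, -0.0, -0.2]
grip_width: 0.0511
```

```bash
python3 plan.py .5237 .1591 .040 -8.05 1
```

```text
t 20.05 pos [0.5236 0.1579 0.0403] w 0.0511 F [ 0.4 -0.  -0.2]
total d [0.001 0.024 0.005] rv [-0.0012 -0.0023 -0.0027] norm rows 0.0 rotdeg 0.2
per row [0.001 0.024 0.005] [-0.0012 -0.0023 -0.0027]
```

Emit:
{"name": "drive_tool", "arguments": {"targets": "0.01 0.024 0 0 -0.002 -0.003 0.55;0.008 0 0.01 0 0 0 1;0.008 0 0.01 0 0 0 1;0.008 0 0.01 0 0 0 1;0.008 0 0.01 0 0 0 1"}}

```text
time: 20.55
eef_pos: [0.5237, 0.16, 0.0406]
tool_rot: [[-0.99, 0.139, 0.005], [0.139, 0.99, -0.0], [-0.005, 0.001, -1.0]]
ft_force: [0.6, -0.8, -0.5]
grip_width: 0.0241
```

```bash
python3 plan.py .5237 .1591 .15 -8.05 1; python3 - <<'E'
from h import *
w=snapshot("wrist");save(w,"w14");np.save("w14.npy",w,allow_pickle=True)
E
```

```text
t 20.55 pos [0.5237 0.16   0.0406] w 0.0241 F [ 0.6 -0.8 -0.5]
total d [-0.013 -0.017 -2.188] rv [0.0005 0.0045 0.0006] norm rows 2.2 rotdeg 0.3
per row [-0.013 -0.017 -2.188] [0.0005 0.0045 0.0006]
```

View pics/w14.png

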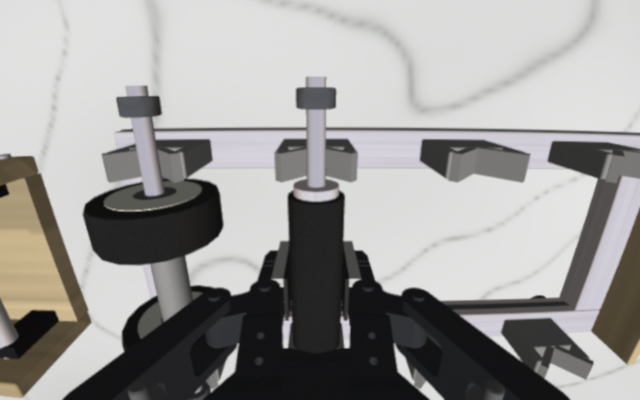

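```bash
python3 - <<'E'
from h import *
for f,uv,T,yaw in(("w14",(316.5,97),(.5237,.16),-8),("w11",(316.5,97.5),(.5407,.23),-8.1)):
    w=np.load(f+".npy",allow_pickle=True).item();c=atz(w,uv,.052);a=np.radians(yaw);u=np.array([np.cos(a),np.sin(a)])
    print((c[:2]+.082*u), (np.array(T)-c[:2]-.082*u)@u)
E
```

```text
[0.52333732 0.1591296 ] 0.0002380131785668406
[0.54056295 0.2290912 ] 7.632314651502887e-06
```

Emit:
{"name": "drive_tool", "arguments": {"targets": "0 0 -0.6 0 0.004 0 1;0 0 -0.8 0 0 0 1;0 0 -0.7 0 0 0 1"}}

```text
time: 20.9
eef_pos: [0.5174, 0.1592, 0.1403]
tool_rot: [[-0.99, 0.14, -0.019], [0.14, 0.99, -0.002], [0.018, -0.004, -1.0]]
ft_force: [0.6, -0.3, -2.7]
grip_width: 0.0245
```

```bash
python3 plan.py .4983 -.1616 .13 -6.27 1
```

```text
t 20.9 pos [0.5174 0.1592 0.1403] w 0.0245 F [ 0.6 -0.3 -2.7]
total d [-0.521 -6.406  0.224] rv [-0.0036 -0.0174 -0.0292] norm rows 6.4 rotdeg 2.1
per row [-0.521 -6.406  0.224] [-0.0036 -0.0174 -0.0292]
```

Emit:
{"name": "drive_tool", "arguments": {"targets": "-0.07 -0.5 0 0 -0.005 -0.004 1;-0.07 -0.9 0 0 -0.002 -0.004 1;-0.07 -0.95 0 0 -0.002 -0.004 1;-0.07 -0.95 0 0 -0.002 -0.004 1;-0.07 -0.95 0 0 -0.002 -0.004 1;-0.07 -0.95 0 0 -0.002 -0.004 1;-0.07 -0.8 0 0 -0.002 -0.004 1;-0.04 -0.3 0 0 0 0 1"}}

```text
time: 21.7
eef_pos: [0.5065, -0.1638, 0.1475]
tool_rot: [[-0.995, 0.101, 0.012], [0.101, 0.995, -0.002], [-0.012, -0.001, -1.0]]
ft_force: [-0.2, 0.3, -1.5]
grip_width: 0.0249
```

```bash
python3 plan.py .4983 -.1616 .12 -6.27 1
```

```text
t 21.7 pos [ 0.5065 -0.1638  0.1475] w 0.0249 F [-0.2  0.3 -1.5]
total d [0.174 0.028 0.548] rv [-0.0005  0.0118  0.0083] norm rows 0.6 rotdeg 0.9
per row [0.174 0.028 0.548] [-0.0005  0.0118  0.0083]
```

Emit:
{"name": "drive_tool", "arguments": {"targets": "0.09 0.03 0.25 0 0.012 0.008 1;0.08 0 0.25 0 0 0 1;0 0 0 0 0 0 1"}}

```text
time: 22.0
eef_pos: [0.4964, -0.1607, 0.1192]
tool_rot: [[-0.994, 0.112, -0.004], [0.112, 0.994, 0.003], [0.004, 0.002, -1.0]]
ft_force: [-1.3, 0.1, -1.7]
grip_width: 0.0245
```

```bash
python3 plan.py .4983 -.1616 .09 -6.27 1
```

```text
t 22.0 pos [ 0.4964 -0.1607  0.1192] w 0.0245 F [-1.3  0.1 -1.7]
total d [-0.041 -0.014  0.584] rv [ 0.0019 -0.0041 -0.0031] norm rows 0.6 rotdeg 0.3
per row [-0.041 -0.014  0.584] [ 0.0019 -0.0041 -0.0031]
```

Emit:
{"name": "drive_tool", "arguments": {"targets": "-0.03 -0.03 0.3 0.002 -0.004 -0.003 1;0 -0.03 0.3 0 0 0 1;0 0 0 0 0 0 1"}}

```text
time: 22.3
eef_pos: [0.4966, -0.1583, 0.0864]
tool_rot: [[-0.995, 0.103, -0.003], [0.103, 0.995, 0.003], [0.003, 0.003, -1.0]]
ft_force: [-0.6, 0.3, -1.9]
grip_width: 0.0245
```

```bash
python3 plan.py .4983 -.1616 .0706 -6.27 1
```

```text
t 22.3 pos [ 0.4966 -0.1583  0.0864] w 0.0245 F [-0.6  0.3 -1.9]
total d [-0.041 -0.064  0.316] rv [ 0.0024 -0.0033  0.006 ] norm rows 0.3 rotdeg 0.4
per row [-0.041 -0.064  0.316] [ 0.0024 -0.0033  0.006 ]
```

Emit:
{"name": "drive_tool", "arguments": {"targets": "-0.03 -0.07 0.12 0.002 -0.003 0.006 1;0 0 0.03 0 0 0 1"}}

```text
time: 22.5
eef_pos: [0.4982, -0.16, 0.0788]
tool_rot: [[-0.994, 0.107, -0.0], [0.107, 0.994, 0.001], [0.0, 0.001, -1.0]]
ft_force: [-0.1, -0.4, -1.5]
grip_width: 0.0244
```

```bash
python3 plan.py .4983 -.1616 .0706 -6.27 1;  python3 - <<'E'
from h import *
w=snapshot("wrist");save(w,"w15");np.save("w15.npy",w,allow_pickle=True)
E
```

```text
t 22.5 pos [ 0.4982 -0.16    0.0788] w 0.0244 F [-0.1 -0.4 -1.5]
total d [-0.006 -0.032  0.164] rv [ 0.0006 -0.0002  0.0026] norm rows 0.2 rotdeg 0.2
per row [-0.006 -0.032  0.164] [ 0.0006 -0.0002  0.0026]
```

View pics/w15.png

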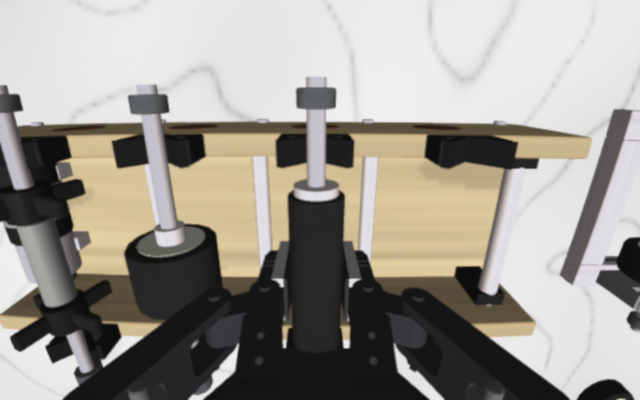

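```bash
python3 chk.py w15 316.5 97 3 .0902; python3 chk.py w15 148.5 103 2
```

```text
along -0.0005135992194030965 across 0.00038568227844049726
along 0.0015436319246173882 across -0.0008560603170080725
```

Emit:
{"name": "drive_tool", "arguments": {"targets": "0.01 -0.03 0.1 0 0 0.002 1;0.01 0 0.08 0 0 0 1;0.008 0 0.03 0 0 0 0.5;0.008 0 0.01 0 0 0 0.5;0.008 0 0.01 0 0 0 0.5;0.008 0 0 0 0 0 0.5"}}

```text
time: 23.15
eef_pos: [0.4981, -0.1627, 0.0701]
tool_rot: [[-0.994, 0.109, 0.007], [0.109, 0.994, -0.003], [-0.007, -0.002, -1.0]]
ft_force: [-0.0, 0.0, -0.1]
grip_width: 0.0431
```

```bash
python3 plan.py .4983 -.1616 .0706 -6.27 1;  python3 - <<'E'
from h import *
w=snapshot("wrist");save(w,"w16");np.save("w16.npy",w,allow_pickle=True)
E
```

```text
t 23.15 pos [ 0.4981 -0.1627  0.0701] w 0.0431 F [-0.   0.  -0.1]
total d [-0.002  0.022 -0.01 ] rv [-0.0019  0.0065  0.0003] norm rows 0.0 rotdeg 0.4
per row [-0.002  0.022 -0.01 ] [-0.0019  0.0065  0.0003]
```

View pics/w16.png

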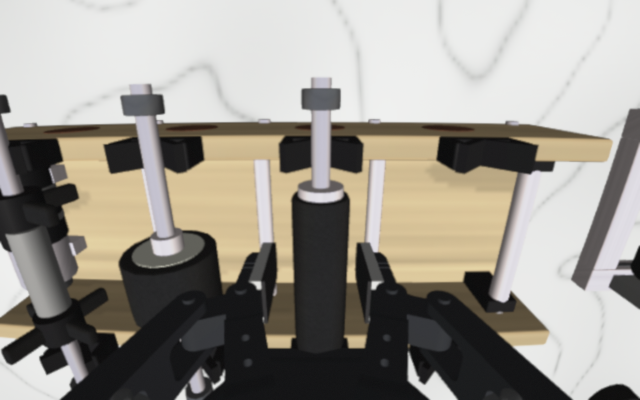

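```bash
python3 chk.py w16 321 98.5 3
```

```text
along 0.0002090086825230373 across -0.0003010094673418271
```

Emit:
{"name": "drive_tool", "arguments": {"targets": "0 0.02 -0.4 0 0.006 0 0.5;0 0 -0.8 0 0 0 0.5;0 0 -0.6 0 0 0 0.55"}}

```text
time: 23.5
eef_pos: [0.4946, -0.1599, 0.1572]
tool_rot: [[-0.994, 0.109, -0.011], [0.109, 0.994, 0.004], [0.011, 0.003, -1.0]]
ft_force: [-0.2, -0.1, 0.0]
grip_width: 0.0384
```

```bash
python3 plan.py .5155 .0872 .13 -8.05 1
```

```text
t 23.5 pos [ 0.4946 -0.1599  0.1572] w 0.0384 F [-0.2 -0.1  0. ]
total d [0.119 4.956 0.559] rv [ 0.0024 -0.0107  0.0295] norm rows 5.0 rotdeg 1.9
per row [0.119 4.956 0.559] [ 0.0024 -0.0107  0.0295]
```

Emit:
{"name": "drive_tool", "arguments": {"targets": "0.04 0.5 0 0 -0.003 0.005 0.55;0.04 0.9 0 0 -0.002 0.005 0.55;0.04 0.9 0 0 0 0.005 0.55;0.04 0.9 0 0 0 0.005 0.55;0.04 0.9 0.05 0 0 0.005 0.55;0.04 0.6 0.1 0 0 0.003 0.55;0.04 0.2 0.1 0 0 0 0.55"}}

```text
time: 24.2
eef_pos: [0.5184, 0.0888, 0.1551]
tool_rot: [[-0.989, 0.146, 0.017], [0.146, 0.989, -0.004], [-0.017, -0.002, -1.0]]
ft_force: [0.5, -0.3, -0.4]
grip_width: 0.0386
```

```bash
python3 plan.py .5155 .0872 .115 -8.05 1
```

```text
t 24.2 pos [0.5184 0.0888 0.1551] w 0.0386 F [ 0.5 -0.3 -0.4]
total d [ 0.067 -0.039  0.801] rv [-0.0019  0.0164 -0.0062] norm rows 0.8 rotdeg 1.1
per row [ 0.067 -0.039  0.801] [-0.0019  0.0164 -0.0062]
```

Emit:
{"name": "drive_tool", "arguments": {"targets": "0.035 -0.02 0.35 0 0.016 -0.006 0.55;0.03 -0.02 0.35 0 0 0 0.55;0 0 0 0 0 0 0.55"}}

```text
time: 24.5
eef_pos: [0.5141, 0.0866, 0.1168]
tool_rot: [[-0.991, 0.137, -0.003], [0.137, 0.991, -0.003], [0.003, -0.003, -1.0]]
ft_force: [0.4, -1.5, 0.1]
grip_width: 0.0384
```

```bash
python3 plan.py .5155 .0872 .041 -8.05 1;  python3 - <<'E'
from h import *
w=snapshot("wrist");save(w,"w17");np.save("w17.npy",w,allow_pickle=True)
E
```

```text
t 24.5 pos [0.5141 0.0866 0.1168] w 0.0384 F [ 0.4 -1.5  0.1]
total d [-0.03   0.021  1.515] rv [-0.0033 -0.0028  0.0032] norm rows 1.5 rotdeg 0.3
per row [-0.03   0.021  1.515] [-0.0033 -0.0028  0.0032]
```

View pics/w17.png

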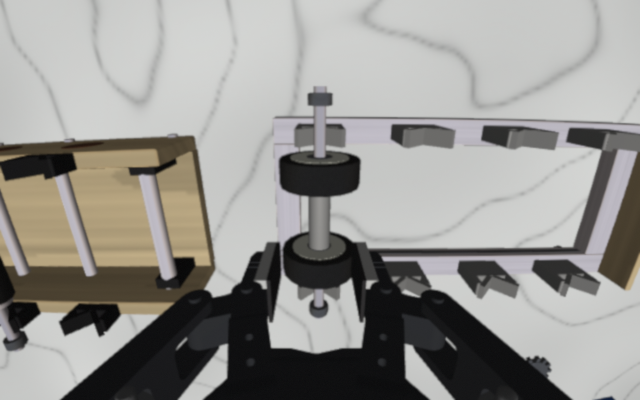

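Emit:
{"name": "drive_tool", "arguments": {"targets": "-0.03 0.03 0.5 -0.003 -0.003 0.003 0.55;0.01 0.02 0.5 0 0 0 0.55;0.02 0.02 0.25 0 0.002 0 0.55"}}

```text
time: 24.85
eef_pos: [0.5199, 0.0861, 0.0576]
tool_rot: [[-0.989, 0.145, 0.009], [0.145, 0.989, -0.001], [-0.009, 0.0, -1.0]]
ft_force: [-0.3, -0.1, -0.4]
grip_width: 0.0385
```

```bash
python3 plan.py .5155 .0872 .041 -8.05 1
```

```text
t 24.85 pos [0.5199 0.0861 0.0576] w 0.0385 F [-0.3 -0.1 -0.4]
total d [0.093 0.009 0.332] rv [ 0.0003  0.0082 -0.0046] norm rows 0.3 rotdeg 0.6
per row [0.093 0.009 0.332] [ 0.0003  0.0082 -0.0046]
```

Emit:
{"name": "drive_tool", "arguments": {"targets": "0.05 0.01 0.17 0 0.008 -0.004 0.55;0.045 0.01 0.16 0 0 0 0.55"}}

```text
time: 25.05
eef_pos: [0.5159, 0.0864, 0.0405]
tool_rot: [[-0.99, 0.142, -0.0], [0.142, 0.99, 0.0], [0.0, 0.0, -1.0]]
ft_force: [-0.7, -1.1, -0.6]
grip_width: 0.0384
```

```bash
python3 plan.py .5155 .0872 .040 -8.05 1
```

```text
t 25.05 pos [0.5159 0.0864 0.0405] w 0.0384 F [-0.7 -1.1 -0.6]
total d [0.01  0.014 0.011] rv [ 0.0001 -0.0002 -0.0021] norm rows 0.0 rotdeg 0.1
per row [0.01  0.014 0.011] [ 0.0001 -0.0002 -0.0021]
```

Emit:
{"name": "drive_tool", "arguments": {"targets": "0.01 0.014 0 0 0 -0.002 0.7;0.008 0 0.01 0 0 0 1;0.008 0 0.01 0 0 0 1;0.008 0 0.01 0 0 0 1;0.008 0 0.01 0 0 0 1", "newtons": 60}}

```text
time: 25.55
eef_pos: [0.5154, 0.0885, 0.0404]
tool_rot: [[-0.99, 0.141, 0.004], [0.141, 0.99, 0.003], [-0.004, 0.003, -1.0]]
ft_force: [0.5, -0.5, -0.7]
grip_width: 0.014
```

```bash
python3 plan.py .5155 .0872 .15 -8.05 1; python3 - <<'E'
from h import *
w=snapshot("wrist");save(w,"w18");np.save("w18.npy",w,allow_pickle=True)
E
```

```text
t 25.55 pos [0.5154 0.0885 0.0404] w 0.014 F [ 0.5 -0.5 -0.7]
total d [-0.014 -0.018 -2.192] rv [ 0.0032  0.0035 -0.0012] norm rows 2.2 rotdeg 0.3
per row [-0.014 -0.018 -2.192] [ 0.0032  0.0035 -0.0012]
```

View pics/w18.png

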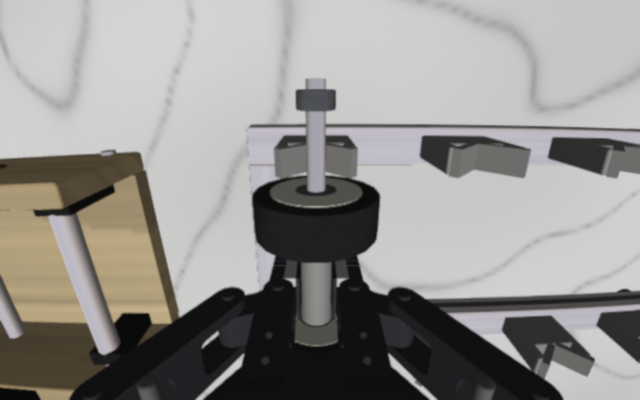

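```bash
python3 - <<'E'
from h import *
for f,uv,T,yaw in(("w18",(316,98.5),(.5154,.0885),-8.05),):
    w=np.load(f+".npy",allow_pickle=True).item();c=atz(w,uv,.052);a=np.radians(yaw);u=np.array([np.cos(a),np.sin(a)])
    print((c[:2]+.082*u), (np.array(T)-c[:2]-.082*u)@u)
E
```

```text
[0.51559968 0.08736454] -0.0003567234753349045
```

Emit:
{"name": "drive_tool", "arguments": {"targets": "0 0 -0.6 0.003 0.003 0 1;0 0 -0.8 0 0 0 1;0 0 -0.8 0 0 0 1"}}

```text
time: 25.9
eef_pos: [0.5084, 0.0884, 0.1446]
tool_rot: [[-0.99, 0.142, -0.021], [0.142, 0.99, 0.001], [0.021, -0.002, -1.0]]
ft_force: [1.3, 0.1, -3.2]
grip_width: 0.0142
```

```bash
python3 plan.py .5062 -.09 .14 -6.27 1
```

```text
t 25.9 pos [0.5084 0.0884 0.1446] w 0.0142 F [ 1.3  0.1 -3.2]
total d [-0.464 -3.537  0.09 ] rv [-0.0019 -0.0197 -0.0313] norm rows 3.6 rotdeg 2.2
per row [-0.464 -3.537  0.09 ] [-0.0019 -0.0197 -0.0313]
```

Emit:
{"name": "drive_tool", "arguments": {"targets": "-0.1 -0.5 0 0 -0.01 -0.006 1;-0.1 -0.8 0 0 -0.006 -0.006 1;-0.1 -0.9 0 0 -0.003 -0.006 1;-0.08 -0.8 0 0 0 -0.006 1;-0.05 -0.4 0 0 0 -0.004 1;0 -0.1 0 0 0 0 1"}}

```text
time: 26.5
eef_pos: [0.51, -0.0924, 0.1521]
tool_rot: [[-0.994, 0.107, 0.013], [0.107, 0.994, -0.003], [-0.013, -0.001, -1.0]]
ft_force: [-0.4, 0.5, -2.9]
grip_width: 0.0142
```

```bash
python3 plan.py .5062 -.09 .12 -6.27 1
```

```text
t 26.5 pos [ 0.51   -0.0924  0.1521] w 0.0142 F [-0.4  0.5 -2.9]
total d [0.088 0.041 0.641] rv [-0.0013  0.0122  0.0025] norm rows 0.6 rotdeg 0.8
per row [0.088 0.041 0.641] [-0.0013  0.0122  0.0025]
```

Emit:
{"name": "drive_tool", "arguments": {"targets": "0.045 0.02 0.3 0 0.012 0.002 1;0.04 0 0.3 0 0 0 1;0 0 0 0 0 0 1"}}

```text
time: 26.8
eef_pos: [0.5042, -0.0895, 0.1186]
tool_rot: [[-0.994, 0.111, -0.004], [0.111, 0.994, 0.001], [0.004, 0.001, -1.0]]
ft_force: [-0.8, 1.1, -2.9]
grip_width: 0.0141
```

```bash
python3 plan.py .5062 -.09 .085 -6.27 1
```

```text
t 26.8 pos [ 0.5042 -0.0895  0.1186] w 0.0141 F [-0.8  1.1 -2.9]
total d [-0.044 -0.006  0.672] rv [ 0.0006 -0.0042 -0.0012] norm rows 0.7 rotdeg 0.3
per row [-0.044 -0.006  0.672] [ 0.0006 -0.0042 -0.0012]
```

Emit:
{"name": "drive_tool", "arguments": {"targets": "-0.04 -0.03 0.3 0 -0.004 -0.001 1;0 -0.04 0.3 0 0 0 1;0 0 0 0 0 0 1"}}

```text
time: 27.1
eef_pos: [0.5048, -0.0892, 0.086]
tool_rot: [[-0.994, 0.106, -0.004], [0.105, 0.994, 0.003], [0.004, 0.003, -1.0]]
ft_force: [0.3, 1.2, -2.5]
grip_width: 0.0141
```

```bash
python3 plan.py .5062 -.09 .0704 -6.27 1;python3 - <<'E'
from h import *
w=snapshot("wrist");save(w,"w19");np.save("w19.npy",w,allow_pickle=True)
E
```

```text
t 27.1 pos [ 0.5048 -0.0892  0.086 ] w 0.0141 F [ 0.3  1.2 -2.5]
total d [-0.031 -0.013  0.312] rv [ 0.0025 -0.004   0.0036] norm rows 0.3 rotdeg 0.4
per row [-0.031 -0.013  0.312] [ 0.0025 -0.004   0.0036]
```

View pics/w19.png

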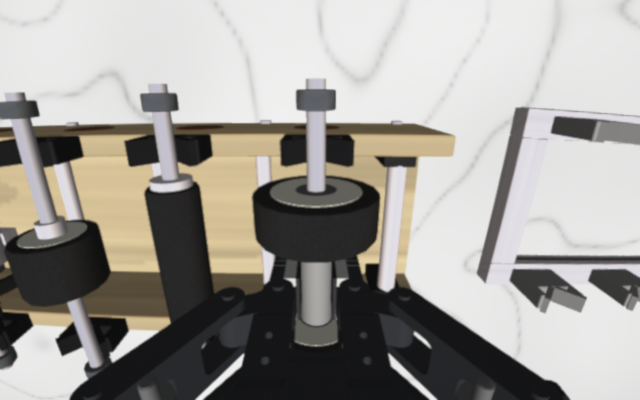

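Emit:
{"name": "drive_tool", "arguments": {"targets": "-0.03 -0.015 0.12 0.002 -0.004 0.003 1;0 0 0.03 0 0 0 1"}}

```text
time: 27.35
eef_pos: [0.5079, -0.0895, 0.0805]
tool_rot: [[-0.994, 0.107, 0.004], [0.107, 0.994, -0.001], [-0.004, -0.0, -1.0]]
ft_force: [-0.5, -0.0, -2.5]
grip_width: 0.0142
```

```bash
python3 chk.py w19 316 98.5 4 .0976; python3 plan.py .5060 -.09 .0704 -6.27 1
```

```text
along -0.0010653967082235333 across -0.0008994645793356473
t 27.35 pos [ 0.5079 -0.0895  0.0805] w 0.0142 F [-0.5 -0.  -2.5]
total d [ 0.038 -0.015  0.201] rv [-0.0003  0.0038  0.0018] norm rows 0.2 rotdeg 0.3
per row [ 0.038 -0.015  0.201] [-0.0003  0.0038  0.0018]
```

Emit:
{"name": "drive_tool", "arguments": {"targets": "0.025 -0.01 0.11 0 0.003 0.002 1;0.015 0 0.09 0 0 0 1;0.008 0 0.03 0 0 0 0.6;0.008 0 0.01 0 0 0 0.6;0.008 0 0.01 0 0 0 0.6;0.008 0 0 0 0 0 0.6"}}

```text
time: 27.95
eef_pos: [0.5069, -0.0905, 0.0703]
tool_rot: [[-0.994, 0.11, 0.007], [0.11, 0.994, -0.003], [-0.007, -0.002, -1.0]]
ft_force: [-0.2, 0.1, 0.5]
grip_width: 0.034
```

```bash
python3 plan.py .5060 -.09 .0704 -6.27 1;  python3 - <<'E'
from h import *
w=snapshot("wrist");save(w,"w20");np.save("w20.npy",w,allow_pickle=True)
E
```

```text
t 27.95 pos [ 0.5069 -0.0905  0.0703] w 0.034 F [-0.2  0.1  0.5]
total d [ 0.018  0.007 -0.003] rv [-0.0019  0.0069 -0.0003] norm rows 0.0 rotdeg 0.4
per row [ 0.018  0.007 -0.003] [-0.0019  0.0069 -0.0003]
```

View pics/w20.png

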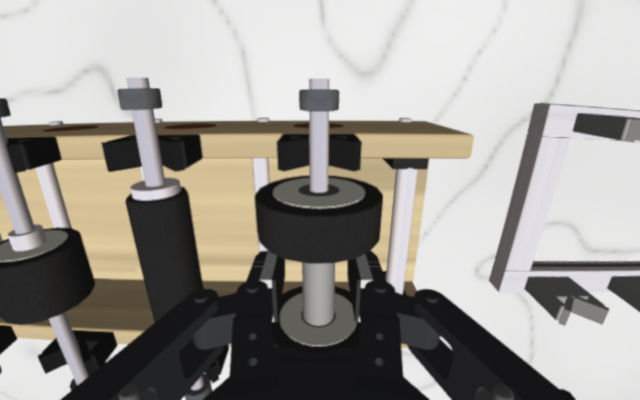

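```bash
python3 chk.py w20 319.5 99 4
```

```text
along 0.0012063866865617938 across -0.00012677703918111341
```

Emit:
{"name": "drive_tool", "arguments": {"targets": "0 0.005 -0.4 0 0.006 0 0.6;0 0 -0.8 0 0 0 0.6;0 0 -0.8 0 0 0 0.6;0.3 0 -0.8 0 0 0 0.6;0.4 -0.4 -0.8 0 0 0 0.5;0.5 -0.7 -0.6 0 0 0 0.4;0.4 -0.7 -0.4 0 0 0 0.4;0 0 0 0 0 0 0.4"}}

```text
time: 28.8
eef_pos: [0.416, -0.1709, 0.3101]
tool_rot: [[-0.994, 0.106, 0.002], [0.106, 0.994, -0.007], [-0.003, -0.007, -1.0]]
ft_force: [1.3, 0.1, 0.9]
grip_width: 0.0513
```

```bash
python3 plan.py .43 -.15 .30 -6.27 1;  python3 - <<'E'
from h import *
w=snapshot("wrist");save(w,"w21");np.save("w21.npy",w,allow_pickle=True)
cv2.imwrite("pics/w21z.png",cv2.resize(w["pixels"][110:290,140:460,::-1],None,fx=2.5,fy=2.5,interpolation=3))
E
```

```text
t 28.8 pos [ 0.416  -0.1709  0.3101] w 0.0513 F [1.3 0.1 0.9]
total d [-0.233  0.447  0.2  ] rv [-0.0067  0.0024  0.0028] norm rows 0.5 rotdeg 0.5
per row [-0.233  0.447  0.2  ] [-0.0067  0.0024  0.0028]
```

View pics/w21.png

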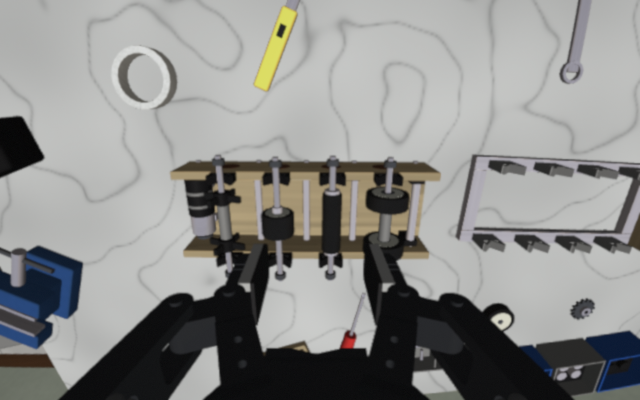

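Emit:
{"name": "drive_tool", "arguments": {"targets": "0 0.7 0 0 0 0 0.4;0 0.8 0 0 0 0 0.4;0 0.3 0 0 0 0 0.4;0 0 0 0 0 0 0.4"}}

```text
time: 29.25
eef_pos: [0.4258, -0.0757, 0.3053]
tool_rot: [[-0.994, 0.108, -0.002], [0.108, 0.994, -0.001], [0.002, -0.001, -1.0]]
ft_force: [0.4, -0.7, -0.0]
grip_width: 0.0512
```

```bash
python3 - <<'E'
from h import *
w=snapshot("wrist");save(w,"w22");np.save("w22.npy",w,allow_pickle=True)
cv2.imwrite("pics/w22z.png",cv2.resize(w["pixels"][130:290,80:340,::-1],None,fx=3,fy=3,interpolation=3))
w=np.load("w21.npy",allow_pickle=True).item()
cv2.imwrite("pics/w21z.png",cv2.resize(w["pixels"][130:290,170:430,::-1],None,fx=3,fy=3,interpolation=3))
s=snapshot("scene");cv2.imwrite("pics/s22z.png",cv2.resize(s["pixels"][180:380,140:340,::-1],None,fx=3,fy=3,interpolation=3));np.save("s22.npy",s,allow_pickle=True)
E
```

```text
(no output)
```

View pics/w21z.png

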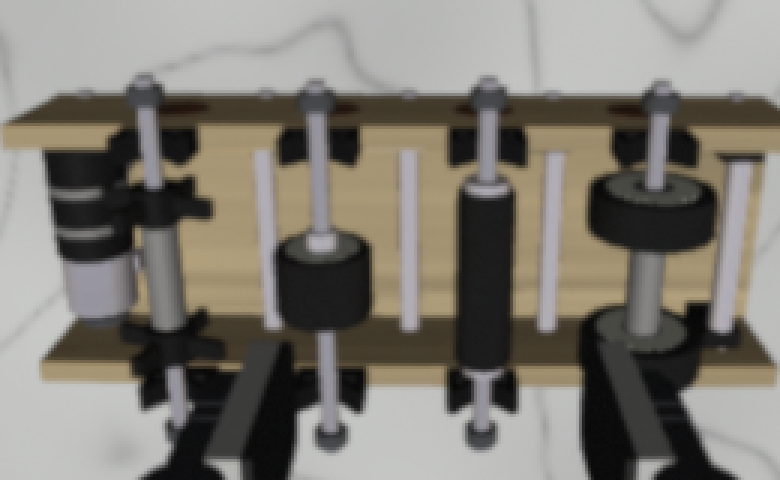

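View pics/w22z.png

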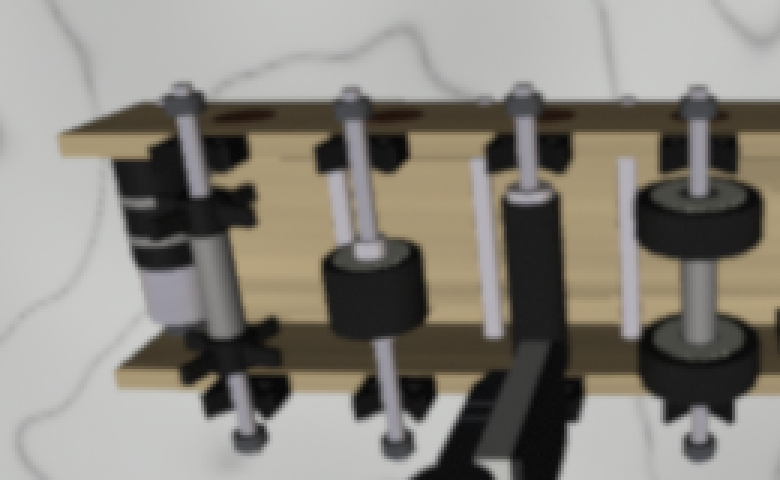

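View pics/s22z.png

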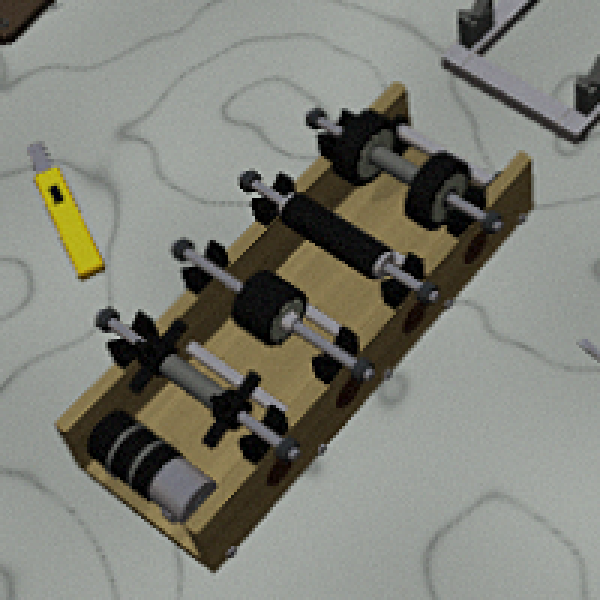

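```bash
python3 - <<'E'
from h import *
np.set_printoptions(precision=4,suppress=True)
N={"P":1,"B":2,"S":3,"T":4}
A=("w21",(170,130),{"Pn":(144,95),"Bn":(316,99),"Sn":(489,97),"Tn":(661,101),"Bf":(331,436),"Sf":(481,435)})
B=("w22",(80,130),{"Pn":(184,103),"Bn":(353,106),"Sn":(524,104),"Tn":(699,105),"Pf":(249,437),"Bf":(397,444),"Tf":(699,446)})
a=np.radians(-6.27);u=np.array([np.cos(a),np.sin(a),0]);v=np.array([-u[1],u[0],0]);C=np.array([.4943,-.1973,.082])
o={}
for f,off,D in(A,B):
    w=np.load(f+".npy",allow_pickle=True).item()
    for k,p in D.items():
        uv=np.array(p)/3-.33+off;o.setdefault(k,[]).append((w,uv));q=atz(w,uv,.082)-C
        print(f,k,"x",round(1e3*q@u,1),"y",round(1e3*q@v,1))
for k,l in o.items():
    if len(l)==2:x,e=tri(l);print(k,"z",round(x[2],4),"err",round(e[0],4))
E
```

```text
w21 Pn x -82.4 y -108.9
w21 Bn x -80.8 y -36.3
w21 Sn x -81.9 y 35.9
w21 Tn x -80.7 y 108.0
w21 Bf x 84.3 y -36.4
w21 Sf x 83.1 y 35.7
w22 Pn x -82.6 y -108.8
w22 Bn x -81.0 y -36.2
w22 Sn x -81.7 y 35.6
w22 Tn x -81.3 y 108.0
w22 Pf x 81.3 y -109.1
w22 Bf x 84.0 y -36.9
w22 Tf x 83.9 y 107.5
Pn z 0.0818 err 0.0001
Bn z 0.0815 err 0.0001
Sn z 0.0833 err 0.0001
Tn z 0.082 err 0.0003
Bf z 0.0841 err 0.0001
```

```bash
python3 -c "
from h import *
print(close_job())"
```

```text
the job is handed in; nothing more can be done
None
```

All four shafts are in the frame saddles in the cradle's order. Counted from the motor they are paddle, broad wheel, slim roller, twin flywheel. I handed the job in at about 29 s of the 120 s allowed.

My last checks used two wrist views and the scene camera, with the arm raised to about 0.3 m and touching nothing:

| Shaft | Axis height (nominal 82 mm) | Offset along the row | Off centre across the frame |
|---|---|---|---|
| Paddle | about 82 mm | about 1 mm | about −0.6 mm |
| Broad wheel | 81.5 mm near end, 84 mm far end | within 1 mm | about +1.6 mm |
| Slim roller | 83.3 mm | within 0.5 mm | about +0.6 mm |
| Twin flywheel | 82 mm | within 0.5 mm | about +1.4 mm |

- **Height:** only the broad wheel's far collar was measured at both ends. Its 84 mm reading is about 2 mm high, roughly the camera calibration error. The far ends of the other three were seen in one wrist view each and in the scene picture, where they look seated.
- **Centring:** I left the broad wheel and twin offsets, up to 1.6 mm, uncorrected. They are within the roughly 2 mm calibration accuracy.
- **Paddle shaft:** its first lowering landed about 2.5 mm off centre, so I raised it, shifted it and set it down again before releasing.
- **Forces and other objects:** the largest force I read was about 18 N, when the paddle shaft first touched its saddle. I did not touch the red look-alike.

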